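Build up the spice grinder in its stand and hold the lid ready

ROBOT

A 6-joint arm with a two-finger parallel gripper is mounted at the origin on a cart in front of the work surface, level with it; the furniture and walls round the work are solid. World frame = base frame: x ahead of the robot, y to its left, z up, the work surface at z = 0. Lengths are in m, angles in degrees, forces in N, time in s.
With the tool pointing down it reaches from about 0.3 to 0.75 m from the base axis. Payload 8.5 kg.
Tool frame: the origin (TCP) lies midway between the tips of the shut fingers; the grasp point (between the pads) lies 19 mm behind it; z points along the fingers, y is the direction in which the jaws open and shut (so a half turn about z gives the same grasp; the last joint's range is limited). The gripper opens to 85 mm and grips with 20 to 120 N. Pads are 22 mm wide; open, the fingers measure 114 mm over their backs; the gripper's body (76 mm by 85 mm) begins 54 mm behind the grasp point. The pads swing forward as they close: fully open they stand 13 mm farther back than shut.
Start: joints at [59.628, 21.807, 74.336, -0, 83.858, -12.336], TCP at [0.17, 0.523, 0.231] pointing down, gripper open.
Joint ranges: [-178.18, 178.18], [-50.72, 133.34], [12.68, 142.11], [-81.47, 261.47], [9.98, 163.14], [-165.26, 165.26]. Speed limits (degrees/s): [136.94, 136.94, 180, 180, 180, 180].

INTERFACE

Orientations are given as a 3x3 rotation matrix whose columns are the frame's x, y, z axes.
In Python, from rig import env, eyes, close_job gives the robot as it stands.
- The arm moves only by the tool jog_arm, never from a script. Its argument "deltas" is one flat list of numbers, 7 for each row, row after row: the shift along the tool's x, y, z in units of 0.75 m (1.0 is 0.75 m), then the turn, a rotation vector about the tool's x, y, z in units of 180 degrees (1.0 is 180 degrees), then the gripper command: -1 is fully open, 1 is shut, values between are in proportion. In form: [dx, dy, dz, ax, ay, az, fingers, dx, dy, dz, ax, ay, az, fingers, ...]. A call has 1 to 12 rows; each row is the pose to reach, as a shift and turn from the pose commanded when the call began, along the tool's axes at that moment, turning the shorter way round; what a row does not reach only later rows make up. A row lasts 1/12 s, in which the tool goes at most 41.7 mm and 7.16 degrees, less where a joint would pass 70% of its speed; a pose out of reach is approached as far as the arm can. A call with a number of a shift or a turn outside -1 to 1 is refused whole. A call with a gripper value outside its range is refused whole. The fingers move at their own pace and stop on an object; "grip_force" is the grip in N (left out, the last holds). Time passes only in rows, so rows that repeat a pose let the fingers close. It gives the time, the measured TCP pose, the force and the opening at its end, in the units of the state.
- env.observe(): the state, without advancing time (a new reading comes with each control period).
- eyes.get_image(name): name is "side" or "top" or "wrist"; returns the picture (400x640x3 uint8, red, green, blue); there is no depth.
- eyes.camera_params(name): a dict with "intrinsics" (3x3 intrinsics, pixels), "k1" (the pictures are not rectified: a ray, as slopes to the right and down, at radius r is drawn at 1 + k1 r^2 times it, then the intrinsics apply), "R" (3x3) and "t" (3): a world point X has camera coordinates R X + t; the wrist camera has in their place "mount" (4x4, takes a point from camera to tool coordinates, whose origin is the TCP and whose axes are the flange's). Camera axes: x right, y down, z forward; pixel columns grow to the right and rows downward; lengths in m; the calibration is good to about 2 mm. A picture is of the moment at which its call begins: read the wrist's pose just before it. camera_params takes no time and is no camera call.
- close_job(): hands the job in, once; it reports no verdict.
The state is a dict: "time_s": time; "q": joint angles; "qvel": joint speeds; "joint_efforts": joint torques, N m; "position": TCP position; "tool_rot": TCP orientation; "ft_force": force on the tool from outside, world axes, zero at the start; "wrist_torque": the same for the moment, N m; "grip_width": finger opening in m.
Only numpy, scipy, OpenCV 4.12 (cv2) and the standard library are available. Lean on these libraries where they do the work, as an engineer would, in place of code of your own. Each camera call takes 0.05 s, during which the arm holds its last target.

TASK

Put the spice grinder together in the wooden stand: stand the steel body upright in the round pocket, let go, then lower the spacer ring over its spindle to lie flat on the body, dropping neither. Then take the lid by its knob, lift it higher than the jars, carry it over their row without disturbing them, and stop with it level and centred about 1 cm above the tip of the spindle, touching nothing of the grinder. Finish while still holding the lid there, so that I can fill the body first; do not let it go.

Things in the scene. Friction and masses are not known exactly. Their poses are not given: they have to be found in the camera images.
- pocket (a point): centre of the floor of the round pocket in the assembly stand, a square block of mid-brown wood, 110 x 110 mm and 32 mm high, fixed to the worktop. The pocket is 56 mm across and 16 mm deep, with a chamfered mouth; its floor (this point) is 16 mm above the worktop. z up
- grinder_mid (a point): body of the grinder, a plain upright steel cylinder 50 mm across and 60 mm high, with a thin dark steel spindle, 12 mm across, standing 20 mm up from the centre of its flat top (80 mm in all), 220 g. This point is on its axis, 30 mm above its underside; z is its axis, up. It stands upright, loose, on the worktop
- spindle_top (a point): tip of the spindle of the grinder body, on its axis, 80 mm above the underside of the body
- spacer_mid (a point): the spacer: a loose dark steel ring lying flat on the worktop, 44 mm across outside, hole 19 mm, 14 mm thick, 50 g. This point is at the centre of the ring (7 mm up). Lying on the body with the spindle through it, this point is 13 mm below the tip of the spindle
- lid_knob (a point): the lid of the grinder: a dark wooden disc 50 mm across and 12 mm thick, with an upright round knob 26 mm across on top, in all 42 mm high, 60 g; it stands on the worktop, knob up. This point is at the middle of the knob, on the axis, 30 mm above the underside of the lid; z is the axis, up
- spice_a_mid (a point): a spice jar, upright cylinder 41 mm across, 105 mm high, loose; one of a row of three jars that runs away from the robot between the grinder parts (right) and the stand (left). The point is at its centre, half-way up. Leave it alone
- spice_b_mid (a point): a second spice jar of the row, same size, point at its centre. Leave it alone
- spice_c_mid (a point): a third spice jar of the row, same size, point at its centre. Leave it alone
Not all that is in view belongs to the job. Leave any red or turquoise look-alike of the part that bears grinder_mid alone.

How it is judged (in metres and radians):
On the way, in this order (a step that is already met when the one before it is completed fails the run):
1. the grinder body stands upright in the pocket, let go (horizontal distance between grinder_mid and pocket below 0.006 m and z of grinder_mid in the frame of pocket below 0.034 m and angle between grinder_mid's own z axis and vertical below 0.06 rad and contact force between the fingers and grinder below 0.05 N), for 0.2 s.
2. the spacer ring lies flat on the body, round the spindle, let go (horizontal distance between grinder_mid and pocket below 0.006 m and z of grinder_mid in the frame of pocket below 0.034 m and angle between grinder_mid's own z axis and vertical below 0.06 rad and horizontal distance between spacer_mid and spindle_top below 0.006 m and z of spacer_mid in the frame of spindle_top between -0.017 and -0.009 m and (angle between spacer_mid's own z axis and vertical below 0.08 rad or angle between spacer_mid's own z axis and vertical above 3.06 rad) and contact force between the fingers and spacer below 0.05 N), for 0.2 s.
3. the lid is lifted higher than the jars, on their far side from the stand (height (world z) of lid_knob above 0.137 m and world y of lid_knob below 0.02 m and contact force between the fingers and lid above 0.5 N).
At the end, for the whole second after the job is handed in: Body upright on the pocket floor, within 6 mm of its centre; ring flat on it round the spindle; both let go. Lid held still in the fingers, level within 6 degrees, within 8 mm of the spindle axis, underside 3 to 20 mm above the spindle tip, touching neither body nor ring (all of step 2 and contact force between the fingers and grinder below 0.05 N and horizontal distance between lid_knob and spindle_top below 0.008 m and z of lid_knob in the frame of spindle_top between 0.033 and 0.05 m and angle between lid_knob's own z axis and vertical below 0.1 rad and linear speed of lid below 0.02 m/s and contact force between the fingers and lid above 0.5 N and contact force between lid and grinder below 0.02 N and contact force between lid and spacer below 0.02 N); the arm keeps its last pose, push and grip.
It fails at once if a jar of the row is pushed more than 15 mm or tipped (distance of any of spice_a_mid, spice_b_mid, spice_c_mid from where it was at the start of the episode above 0.015 m or angle between any of spice_a_mid, spice_b_mid, spice_c_mid's own z axis and vertical above 0.25 rad).
It fails at once if the grinder body is dropped (falls free by more than about 2 cm) (contact force between the fingers and grinder below 0.05 N and linear speed of grinder above 0.6 m/s).
It fails at once if the spacer ring is dropped (falls free by more than about 2 cm) (contact force between the fingers and spacer below 0.05 N and linear speed of spacer above 0.6 m/s).
It fails at once if the lid is dropped (falls free by more than about 2 cm) (contact force between the fingers and lid below 0.05 N and linear speed of lid above 0.6 m/s).
It also fails if it takes over 72 s, if anything falls off the work surface, if the arm or the gripper's body presses on something with over 40 N, if the wrist force passes 120 N, or if a joint passes its speed limit or range.

## Working session

There is one attempt and no reset: what is moved stays moved. The work goes in short steps, Python scripts to look and compute and a tool call to move; the robot and the scene stay as the last step left them, time stands still between calls to the robot, and variables do not carry over. Pictures are saved under pics/ and viewed, and the job is handed in when it is done.

Besides the shell and the picture viewer there is one more tool, called after ">>>" as name(argument=value, ...), one argument or row to a line, values as JSON. jog_arm: Moves the arm, as the interface text tells. Its arguments: {"type":"object","properties":{"deltas":{"type":"array"},"grip_force":{"type":"number"}},"required":["deltas"]}

```bash
ls; mkdir -p pics
python3 - <<'E'
from rig import env, eyes
import cv2, numpy as np
s=env.observe(); print(s['time_s'],s['position'],np.round(s['tool_rot'],3),s['grip_width'])
for n in ['side','top','wrist']:
    im=eyes.get_image(n); cv2.imwrite(f'pics/{n}0.png',im[:,:,::-1])
    p=eyes.camera_params(n); print(n,{k:np.round(v,4).tolist() for k,v in p.items()})
E
```

```text
pics
0.0 [0.17014492 0.52272164 0.23071879] [[-0.951  0.31  -0.001]
 [ 0.31   0.951 -0.001]
 [ 0.    -0.001 -1.   ]] 0.08529487947096133
side {'intrinsics': [[423.4345, 0.0, 320.6269], [0.0, 423.4345, 198.9737], [0.0, 0.0, 1.0]], 'k1': -0.0238, 'R': [[0.8374, 0.5466, -0.0044], [0.3956, -0.6115, -0.6852], [-0.3772, 0.5721, -0.7283]], 't': [-0.382, -0.1333, 1.1806]}
top {'intrinsics': [[516.1176, 0.0, 317.1546], [0.0, 516.1176, 198.2779], [0.0, 0.0, 1.0]], 'k1': -0.0741, 'R': [[-0.0181, -0.9995, -0.0263], [-0.9899, 0.0216, -0.1405], [0.141, 0.0234, -0.9897]], 't': [0.0225, 0.5024, 1.1505]}
wrist {'intrinsics': [[302.8906, 0.0, 321.8208], [0.0, 302.8906, 202.9422], [0.0, 0.0, 1.0]], 'k1': 0.0003, 'mount': [[-0.0002, -0.9491, -0.315, 0.0806], [1.0, -0.0003, 0.0002, -0.0005], [-0.0003, -0.315, 0.9491, -0.1429], [0.0, 0.0, 0.0, 1.0]]}
```

View pics/top0.png

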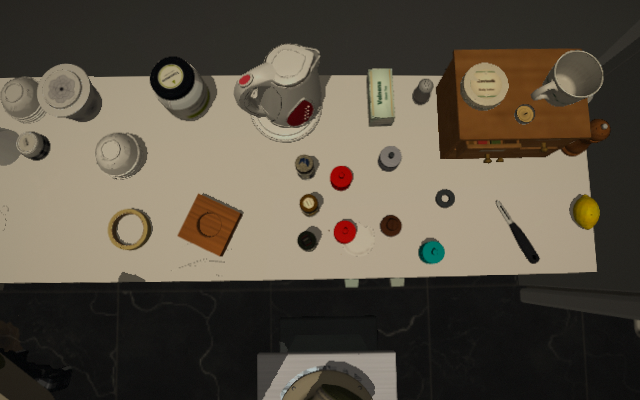

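View pics/side0.png

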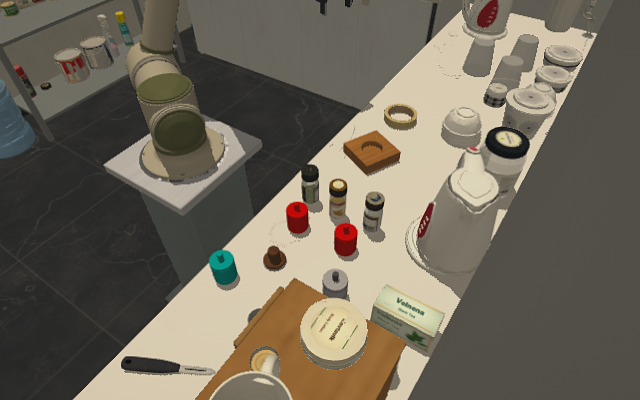

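View pics/wrist0.png

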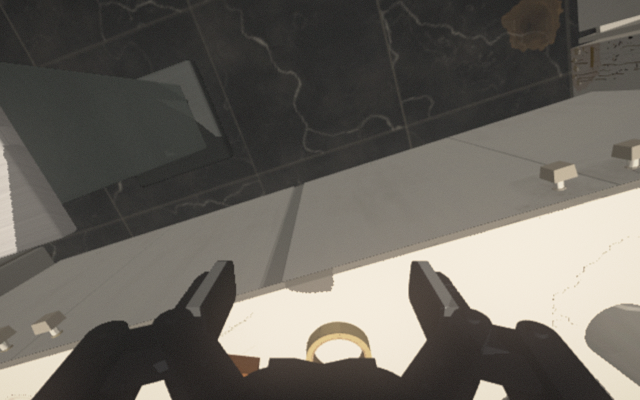

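```bash
cat > h.py <<'E'
import numpy as np, cv2
from rig import env, eyes
def und(p,uv):
    K=p['intrinsics'];uv=np.atleast_2d(uv).astype(float)
    d=np.c_[(uv[:,0]-K[0,2])/K[0,0],(uv[:,1]-K[1,2])/K[1,1]]
    s=d.copy()
    for _ in range(10): s=d/(1+p['k1']*(s**2).sum(1,keepdims=True))
    return s
def cam(name,st=None):
    p={k:np.array(v) if not np.isscalar(v) else v for k,v in eyes.camera_params(name).items()}
    if 'mount' in p:
        st=st or env.observe()
        T=np.eye(4);T[:3,:3]=st['tool_rot'];T[:3,3]=st['position']
        W=np.linalg.inv(T@p['mount']);p['R']=W[:3,:3];p['t']=W[:3,3]
    return p
def onplane(p,uv,z):
    s=und(p,uv);R=p['R'];C=-R.T@p['t'];D=np.c_[s,np.ones(len(s))]@R
    return C+D*((z-C[2])/D[:,2])[:,None]
def proj(p,X):
    c=np.atleast_2d(X)@p['R'].T+p['t'];s=c[:,:2]/c[:,2:];s=s*(1+p['k1']*(s**2).sum(1,keepdims=True))
    K=p['intrinsics'];return s*[K[0,0],K[1,1]]+[K[0,2],K[1,2]]
def tri(ps,uvs):
    A=np.zeros((3,3));b=np.zeros(3)
    for p,uv in zip(ps,uvs):
        R=p['R'];C=-R.T@p['t'];d=np.r_[und(p,uv)[0],1]@R;d/=np.linalg.norm(d)
        M=np.eye(3)-np.outer(d,d);A+=M;b+=M@C
    return np.linalg.solve(A,b)
def crop(name,src,x,y,w,h,f,out):
    im=cv2.imread(src)[y:y+h,x:x+w]
    cv2.imwrite(out,cv2.resize(im,None,fx=f,fy=f,interpolation=cv2.INTER_CUBIC))
E
python3 - <<'E'
from h import *
crop('','pics/top0.png',290,140,200,150,4,'pics/top0c.png')
crop('','pics/top0.png',160,180,100,90,6,'pics/top0s.png')
crop('','pics/side0.png',200,160,200,150,4,'pics/side0c.png')
E
```

```text
(no output)
```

View pics/top0c.png

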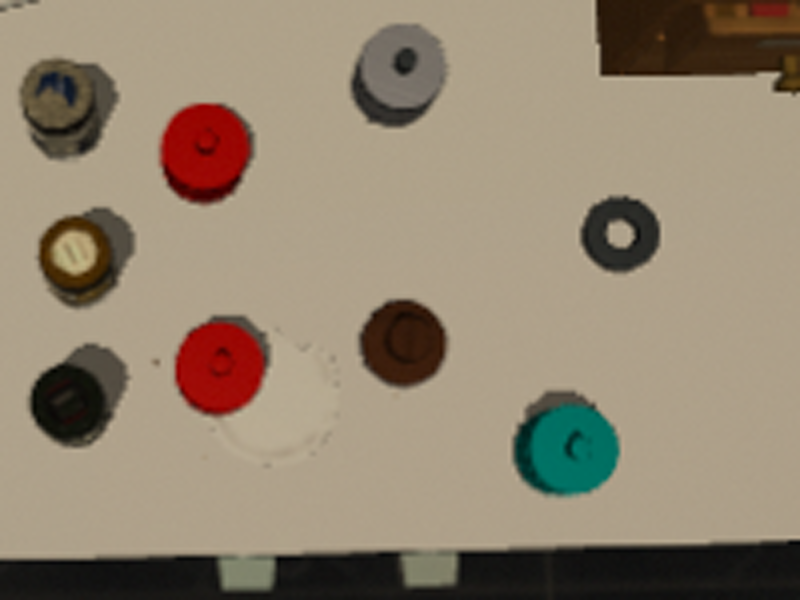

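View pics/top0s.png

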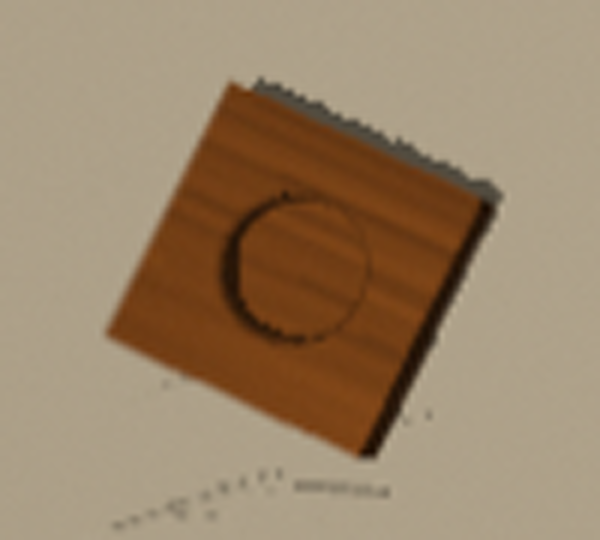

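View pics/side0c.png

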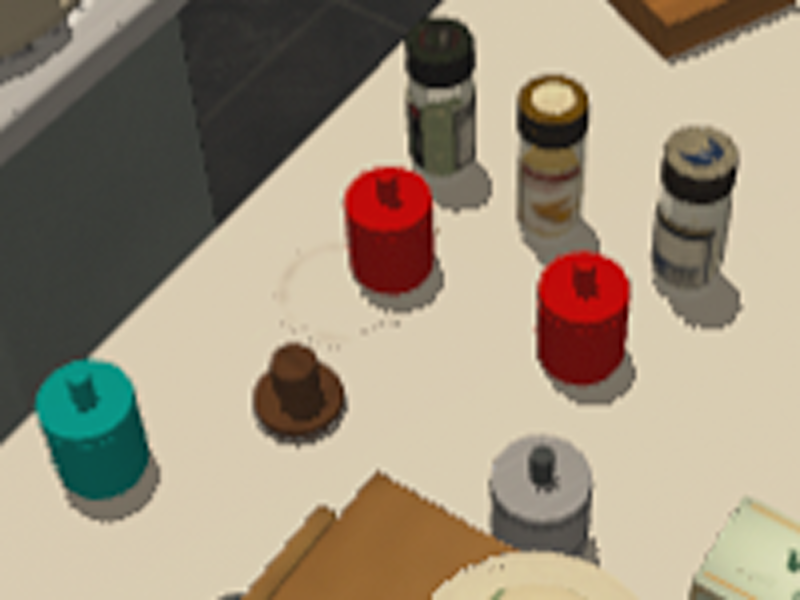

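Run:
```python
from h import *
t=cam('top')
def pt(c,x0,y0,f): c=np.array(c,float); return (c+.5)/f-.5+[x0,y0]
for n,c,z in [('body',(403,67),.06),('spindle',(405,60),.08),('ring',(621,234),.014),('lid disc',(403,341),.012),('knobtop',(410,337),.042),
  ('jarA',(58,96),.105),('jarB',(76,252),.105),('jarC',(68,400),.105),('red1',(205,145),.06),('red2',(221,365),.06),('teal',(572,448),.06)]:
    print(n,onplane(t,pt(c,290,140,4),z)[0].round(4))
c=[(232,82),(492,200),(367,457),(107,333)]
X=onplane(t,pt(c,160,180,6),.032);print(X.round(4),X.mean(0).round(4),np.linalg.norm(X-np.roll(X,1,0),axis=1))
print('pocket rim',onplane(t,pt((296,268),160,180,6),.032))
# masks
im=cv2.imread('pics/top0.png').astype(int);g=im.sum(2)/3
for n,(x,y,w,h),thr in [('ring',(430,184,30,30),80),('lid',(376,210,30,32),75)]:
    m=(g[y:y+h,x:x+w]<thr).astype(np.uint8);cs,_=cv2.findContours(m,cv2.RETR_EXTERNAL,cv2.CHAIN_APPROX_NONE)
    k=max(cs,key=cv2.contourArea);e=cv2.fitEllipse(k);print(n,e[0][0]+x,e[0][1]+y,e[1],onplane(t,(e[0][0]+x,e[0][1]+y),.012)[0])
s=cam('side')
for n,c,z in [('body',(542,480),.06),('spindle',(543,453),.08),('lid',(299,398),.012),('knobtop',(295,362),.042)]:
    print('side',n,onplane(s,pt(c,200,160,4),z)[0].round(4))
```

```text
body [ 0.5918 -0.1563  0.06  ]
spindle [ 0.5914 -0.1551  0.08  ]
ring [ 0.4997 -0.2855  0.014 ]
lid disc [ 0.44   -0.1559  0.012 ]
knobtop [ 0.4396 -0.1565  0.042 ]
jarA [0.57   0.0379 0.105 ]
jarB [0.4838 0.0295 0.105 ]
jarC [0.404 0.035 0.105]
red1 [ 0.5493 -0.0427  0.06  ]
red2 [ 0.4246 -0.0486  0.06  ]
teal [ 0.3743 -0.2418  0.06  ]
[[0.5212 0.2897 0.032 ]
 [0.473  0.1877 0.032 ]
 [0.3752 0.2357 0.032 ]
 [0.4244 0.3373 0.032 ]] [0.4484 0.2626 0.032 ] [0.10786317 0.11284048 0.10884048 0.11290083]
pocket rim [[0.44815233 0.26375019 0.032     ]]
ring 444.5986671447754 198.16368293762207 (17.25053596496582, 18.71258544921875) [ 0.49987639 -0.28526417  0.012     ]
lid 390.2085199356079 225.3248929977417 (20.063308715820312, 20.404565811157227) [ 0.43896986 -0.1555227   0.012     ]
side body [ 0.5933 -0.1579  0.06  ]
side spindle [ 0.5921 -0.1559  0.08  ]
side lid [ 0.4407 -0.159   0.012 ]
side knobtop [ 0.4399 -0.1573  0.042 ]
```

```bash
cat >> h.py <<'E'
from scipy.spatial.transform import Rotation as Ro
def go(target,yaw=0):
    """deltas to world target, tool down, tool y axis at angle 90+yaw deg (yaw 0: x=(-1,0,0),y=(0,1,0))"""
    s=env.observe();R=np.array(s['tool_rot']);T=Ro.from_euler('z',yaw,degrees=True).as_matrix()@np.diag([-1,1,-1.])
    d=R.T@(np.array(target)-s['position'])/.75; r=Ro.from_matrix(R.T@T).as_rotvec()/np.pi
    print('t',round(s['time_s'],2),'pos',np.round(s['position'],4),'delta',d.round(4),r.round(4),'rows',np.linalg.norm(d)*.75/.0417,'grip',s['grip_width'],'F',np.round(s['ft_force'],1))
E
python3 -c "
from h import *
go([.448,.263,.23])"
```

```text
t 0.15 pos [0.1702 0.5228 0.2309] delta [-0.4595 -0.2147  0.0013] [-3.000e-04 -1.000e-04 -1.002e-01] rows 9.121172403392599 grip 0.08546177027357893 F [-0.1 -0.1 -0.3]
```

>>> jog_arm(
  deltas=[-0.1,-0.05,0,0,0,-0.03,-1,-0.3,-0.14,0,0,0,-0.1,-1,-0.4595,-0.2147,0,0,0,-0.1002,-1,-0.4595,-0.2147,0,0,0,-0.1002,-1,-0.4595,-0.2147,0,0,0,-0.1002,-1,-0.4595,-0.2147,0,0,0,-0.1002,-1,-0.4595,-0.2147,0,0,0,-0.1002,-1,-0.4595,-0.2147,0,0,0,-0.1002,-1,-0.4595,-0.2147,0,0,0,-0.1002,-1,-0.4595,-0.2147,0,0,0,-0.1002,-1,-0.4595,-0.2147,0,0,0,-0.1002,-1,-0.4595,-0.2147,0,0,0,-0.1002,-1],
)

```text
time_s: 1.15
position: [0.4479, 0.2631, 0.231]
tool_rot: [[-1.0, 0.001, -0.001], [0.001, 1.0, 0.0], [0.001, 0.0, -1.0]]
ft_force: [0.6, 0.4, 0.6]
grip_width: 0.0855
```

```bash
python3 -c "
from h import *
go([.592,-.156,.23])
s=env.observe();im=eyes.get_image('wrist');cv2.imwrite('pics/w1.png',im[:,:,::-1])
np.savez('w1.npz',R=s['tool_rot'],p=s['position'])
p=cam('wrist',s);print(np.round(s['tool_rot'],4),s['qvel']);print(proj(p,[[.4484,.263,.032],[.4484,.263,.016]]))"
```

```text
t 1.15 pos [0.4479 0.2631 0.231 ] delta [-0.1928 -0.5585  0.0011] [ 0.     -0.0003 -0.0004] rows 10.627259630515715 grip 0.08547884655435474 F [0.6 0.4 0.6]
[[-1.      0.0012 -0.001 ]
 [ 0.0012  1.      0.    ]
 [ 0.001   0.     -1.    ]] [ 2.27713503 -0.76931969  0.46782898  0.09986809  0.14750938  0.11810748]
[[322.15638868 176.62572349]
 [322.13725574 173.55283313]]
```

View pics/w1.png

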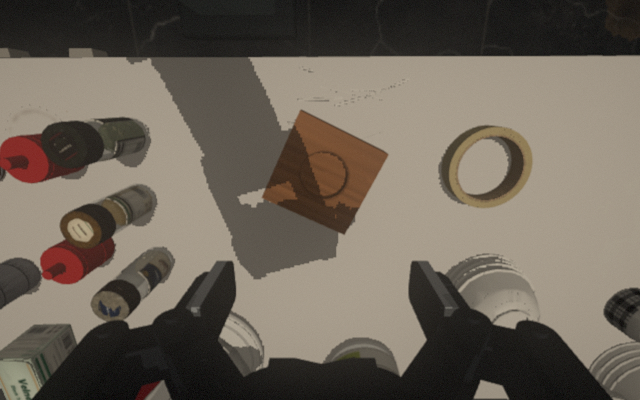

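```bash
python3 -c "
from h import *
crop('','pics/w1.png',250,100,150,140,5,'pics/w1c.png')"
```

```text
(no output)
```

View pics/w1c.png

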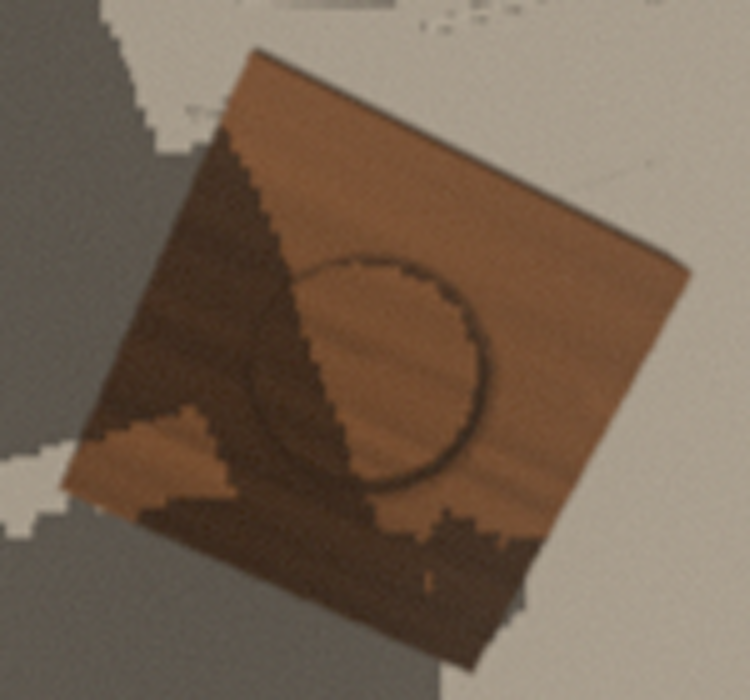

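>>> jog_arm(
  deltas=[-0.01,-0.03,0,0,0,0,-1,-0.04,-0.1,0,0,0,0,-1,-0.1928,-0.5585,0,0,0,0,-1,-0.1928,-0.5585,0,0,0,0,-1,-0.1928,-0.5585,0,0,0,0,-1,-0.1928,-0.5585,0,0,0,0,-1,-0.1928,-0.5585,0,0,0,0,-1,-0.1928,-0.5585,0,0,0,0,-1,-0.1928,-0.5585,0,0,0,0,-1,-0.1928,-0.5585,0,0,0,0,-1,-0.1928,-0.5585,0,0,0,0,-1,-0.1928,-0.5585,0,0,0,0,-1],
)

```text
time_s: 2.2
position: [0.5939, -0.1599, 0.2304]
tool_rot: [[-1.0, 0.003, -0.0], [0.003, 1.0, -0.001], [0.0, -0.001, -1.0]]
ft_force: [0.6, 0.8, -0.8]
grip_width: 0.0853
```

```bash
python3 -c "
from h import *
z=np.load('w1.npz');p=cam('wrist',dict(tool_rot=z['R'],position=z['p']))
f=lambda c:(np.array(c,float)+.5)/5-.5+[250,100]
print('rim',onplane(p,f([(369,374)]),.032));X=onplane(p,f([(255,55),(688,273),(472,668),(62,487)]),.032);print(X,X.mean(0),np.linalg.norm(X-np.roll(X,1,0),axis=1))
go([.592,-.156,.23])
s=env.observe();im=eyes.get_image('wrist');cv2.imwrite('pics/w2.png',im[:,:,::-1])
np.savez('w2.npz',R=s['tool_rot'],p=s['position'])
p=cam('wrist',s);print(s['qvel']);print(proj(p,[[.592,-.156,.06],[.592,-.156,.08]]))
crop('','pics/w2.png',240,80,160,140,5,'pics/w2c.png')"
```

```text
rim [[0.44577509 0.26443734 0.032     ]]
[[0.37533486 0.23979272 0.032     ]
 [0.42258459 0.33648121 0.032     ]
 [0.51969334 0.28979051 0.032     ]
 [0.47294107 0.19189462 0.032     ]] [0.44763847 0.26448977 0.032     ] [0.10872534 0.10761599 0.10775032 0.10848678]
t 2.2 pos [ 0.5939 -0.1599  0.2304] delta [0.0026 0.0052 0.0005] [-0.0004 -0.0001 -0.0009] rows 0.10421034971525743 grip 0.0852918302651156 F [ 0.6  0.8 -0.8]
[ 2.15689549 -0.70056789  1.47988816  1.58225188  0.90993675  1.52529972]
[[326.10597034 180.50373243]
 [326.35743746 185.39141959]]
```

View pics/w2.png

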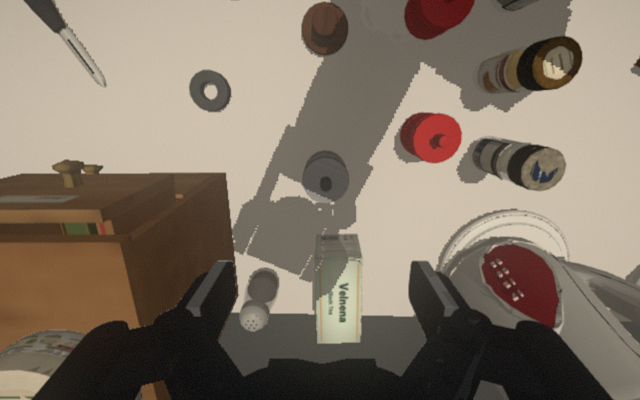

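View pics/w2c.png

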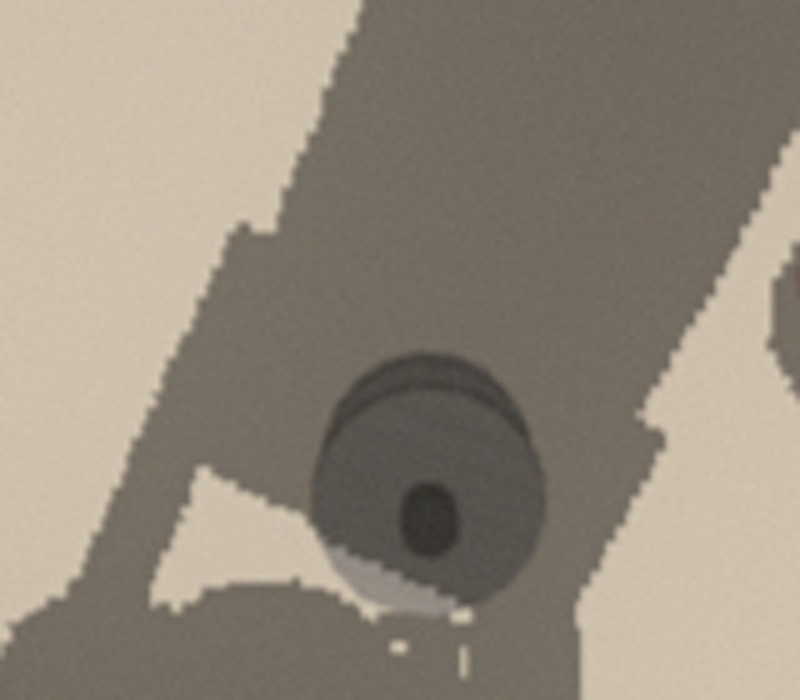

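```bash
python3 -c "
from h import *
z=np.load('w2.npz');p=cam('wrist',dict(tool_rot=z['R'],position=z['p']))
print(onplane(p,[(325.4,179.4)],.06),onplane(p,[(325.6,185.0)],.08),'ring',onplane(p,[(210,90.5)],.014))
go([.592,-.156,.11]);go([.592,-.156,.02])"
```

```text
[[ 0.59079189 -0.15675166  0.06      ]] [[ 0.59159291 -0.15675855  0.08      ]] ring [[ 0.50017977 -0.28477394  0.014     ]]
t 2.25 pos [ 0.5933 -0.1574  0.2304] delta [0.0017 0.0019 0.1606] [ 0.     -0.0002 -0.0006] rows 2.888658764065582 grip 0.0850239190976814 F [-0.2  1.5  0.4]
t 2.25 pos [ 0.5933 -0.1574  0.2304] delta [0.0016 0.0019 0.2806] [ 0.     -0.0002 -0.0006] rows 5.046772632249822 grip 0.0850239190976814 F [-0.2  1.5  0.4]
```

>>> jog_arm(
  deltas=[0.0005,-0.001,0.03,0,0,0,-1,0.0005,-0.001,0.08,0,0,0,-1,0.0005,-0.001,0.13,0,0,0,-1,0.0005,-0.001,0.17,0,0,0,-1,0.0005,-0.001,0.21,0,0,0,-1,0.0005,-0.001,0.24,0,0,0,-1,0.0005,-0.001,0.265,0,0,0,-1,0.0005,-0.001,0.28,0,0,0,-1,0.0005,-0.001,0.28,0,0,0,-1,0.0005,-0.001,0.28,0,0,0,-1],
)

```text
time_s: 3.08
position: [0.5926, -0.1552, 0.022]
tool_rot: [[-1.0, -0.002, 0.0], [-0.002, 1.0, 0.0], [-0.0, 0.0, -1.0]]
ft_force: [0.4, -0.9, -0.0]
grip_width: 0.0851
```

```bash
python3 -c "
from h import *
go([.592,-.156,.02])
s=env.observe();im=eyes.get_image('wrist');cv2.imwrite('pics/w3.png',im[:,:,::-1])
p=cam('wrist',s)
print(proj(p,[[.592,-.1565,.06],[.592,-.1565,.08]]),s['qvel'])
"
```

```text
t 3.08 pos [ 0.5926 -0.1552  0.022 ] delta [ 0.0008 -0.0011  0.0026] [0.     0.0001 0.0005] rows 0.05305187715863454 grip 0.085130906630993 F [ 0.4 -0.9 -0. ]
[[319.96442403 307.3891728 ]
 [319.65353452 344.1793675 ]] [-0.5856942  -1.16121954 -1.37199473 -0.01892814  0.2425601  -0.16921901]
```

View pics/w3.png

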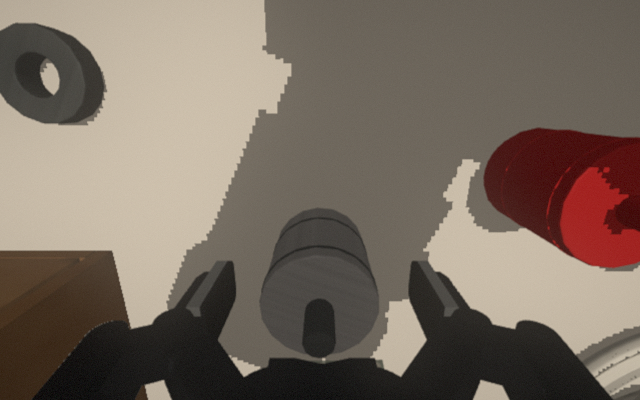

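>>> jog_arm(
  deltas=[0,0,0.001,0,0,0,0,0,0,0.001,0,0,0,0.2,0,0,0.001,0,0,0,0.4,0,0,0.001,0,0,0,1,0,0,0.001,0,0,0,1,0,0,0.001,0,0,0,1,0,0,0.001,0,0,0,1,0,0,0.001,0,0,0,1,0,0,0.001,0,0,0,1],
  grip_force=50,
)

```text
time_s: 3.88
position: [0.5927, -0.1565, 0.0216]
tool_rot: [[-1.0, 0.0, 0.001], [0.0, 1.0, -0.0], [-0.001, -0.0, -1.0]]
ft_force: [-0.2, 1.5, 6.6]
grip_width: 0.0489
```

```bash
python3 -c "
from h import *
go([.592,-.156,.2])
s=env.observe();im=eyes.get_image('wrist');cv2.imwrite('pics/w4.png',im[:,:,::-1])
p=cam('wrist',s)
print(proj(p,[[.592,-.156,.06],[.592,-.156,.08]]),s['qvel'])
"
```

```text
t 3.88 pos [ 0.5927 -0.1565  0.0216] delta [ 0.0006  0.0006 -0.2379] [-0.0001  0.0004 -0.    ] rows 4.278107636171481 grip 0.048922904055261986 F [-0.2  1.5  6.6]
[[324.29951824 307.89020674]
 [324.74735009 344.94115981]] [-0.06826746  0.03436729  0.02371392  0.02565276 -0.05650116  0.01109015]
```

View pics/w4.png

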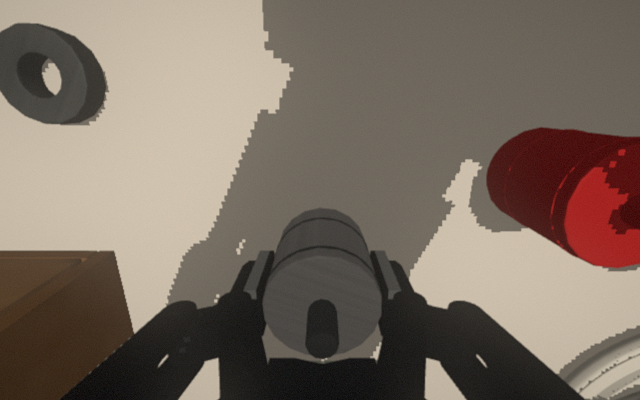

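>>> jog_arm(
  deltas=[0,0,-0.01,0,0,0,1,0,0,-0.03,0,0,0,1,0,0,-0.07,0,0,0,1,0,0,-0.11,0,0,0,1,0,0,-0.15,0,0,0,1,0,0,-0.19,0,0,0,1,0.01,0.02,-0.22,0,0,0,1,0.02,0.05,-0.235,0,0,0,1,0.03,0.09,-0.24,0,0,0,1,0.045,0.13,-0.24,0,0,0,1,0.06,0.17,-0.24,0,0,0,1,0.072,0.21,-0.24,0,0,0,1],
)

```text
time_s: 4.93
position: [0.5371, 0.0022, 0.2009]
tool_rot: [[-1.0, 0.001, -0.0], [0.001, 1.0, 0.0], [0.0, 0.0, -1.0]]
ft_force: [1.0, 0.1, -2.3]
grip_width: 0.0491
```

```bash
python3 -c "
from h import *
go([.448,.2635,.2])
"
```

```text
t 4.93 pos [0.5371 0.0022 0.2009] delta [0.119  0.3483 0.0013] [ 0.     -0.0001 -0.0002] rows 6.619643883318092 grip 0.04908325841154579 F [ 1.   0.1 -2.3]
```

>>> jog_arm(
  deltas=[0.015,0.04,0,0,0,0,1,0.03,0.085,0,0,0,0,1,0.045,0.13,0,0,0,0,1,0.06,0.175,0,0,0,0,1,0.075,0.22,0,0,0,0,1,0.09,0.26,0,0,0,0,1,0.102,0.295,0,0,0,0,1,0.112,0.325,0,0,0,0,1,0.118,0.343,0,0,0,0,1,0.12,0.35,0,0,0,0,1,0.12,0.35,0,0,0,0,1],
)

```text
time_s: 5.85
position: [0.4479, 0.2641, 0.2007]
tool_rot: [[-1.0, -0.002, -0.0], [-0.002, 1.0, -0.0], [0.0, -0.0, -1.0]]
ft_force: [-0.1, -0.1, -2.5]
grip_width: 0.0491
```

```bash
python3 -c "
from h import *
go([.448,.2635,.036])
s=env.observe()
for n in ['wrist','top','side']:
  im=eyes.get_image(n);cv2.imwrite('pics/%s5.png'%n,im[:,:,::-1])
p=cam('wrist',s); q=s['position'];print(s['qvel'])
print(proj(p,q+[[0,0,.038],[0,0,.058]]))
crop('','pics/wrist5.png',220,180,200,170,4,'pics/w5c.png')
"
```

```text
t 5.85 pos [0.4479 0.2641 0.2007] delta [-2.000e-04 -8.000e-04  2.196e-01] [-0.     -0.      0.0005] rows 3.9495225858880407 grip 0.049079517314991127 F [-0.1 -0.1 -2.5]
[-2.20169519 -0.03205095  0.31347152 -0.48226628 -0.32363095 -1.2629105 ]
[[323.16306395 308.55496605]
 [323.42130589 345.45436032]]
```

View pics/w5c.png

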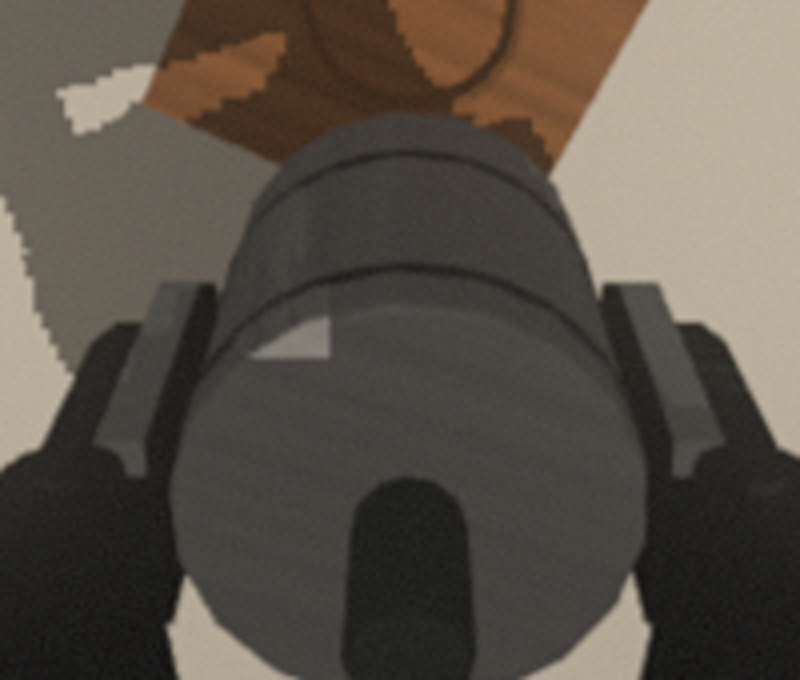

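View pics/side5.png

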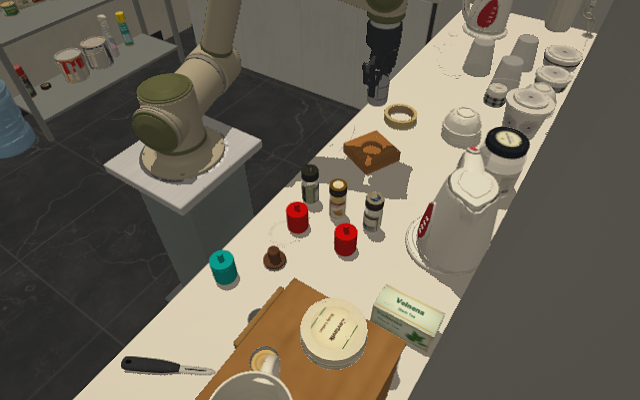

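View pics/top5.png

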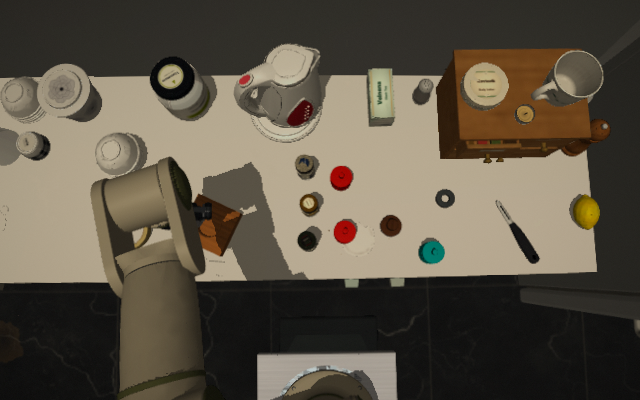

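```bash
python3 -c "
from h import *
p=cam('wrist',dict(tool_rot=np.diag([-1,1,-1.]),position=np.zeros(3)))
im=cv2.imread('pics/wrist5.png')
print(im[240:262,322].sum(1), im[345:370,312].sum(1), im[345:370,340].sum(1))
for z in (.036,.038,.040):
  print(z,onplane(p,[(322.1,255.4),(322.1,357),(262.5,302),(381.5,302)],z)[:,:2].round(4))
crop('','pics/wrist5.png',240,240,160,130,5,'pics/w5d.png')
"
```

```text
[185 175 186 183 178 149  99 113 151 176 176 186 176 176 179 189 204 225
 225 212 204 197] [102  98 107  98 112 106 103  97 100 117 239 416 495 501 496 495 376 172
  56  67  65  69  70  60  60] [202 197 197 200 189 193 189 209 337 454 502 496 433 330 221 128  70  82
  77  80  73  52  75  55  47]
0.036 [[-0.0235 -0.0004]
 [ 0.0274 -0.0004]
 [-0.0017 -0.0253]
 [-0.0017  0.0243]]
0.038 [[-0.0245 -0.0004]
 [ 0.0253 -0.0004]
 [-0.0032 -0.0248]
 [-0.0032  0.0239]]
0.04 [[-0.0256 -0.0004]
 [ 0.0233 -0.0004]
 [-0.0047 -0.0244]
 [-0.0047  0.0234]]
```

View pics/w5d.png

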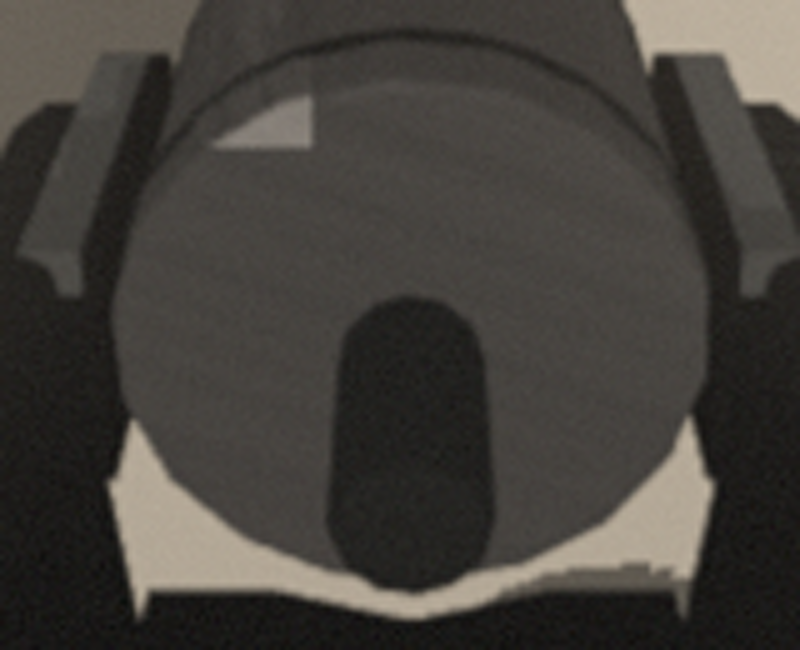

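>>> jog_arm(
  deltas=[0,0,0.02,0,0,0,1,0,0,0.06,0,0,0,1,0,0,0.1,0,0,0,1,0,0,0.135,0,0,0,1,0,0,0.16,0,0,0,1,0,0,0.175,0,0,0,1,0,0,0.18,0,0,0,1,0,0,0.18,0,0,0,1,0,0,0.18,0,0,0,1],
)

```text
time_s: 6.75
position: [0.449, 0.2631, 0.0662]
tool_rot: [[-1.0, 0.001, 0.001], [0.001, 1.0, 0.0], [-0.001, 0.0, -1.0]]
ft_force: [0.4, -1.2, -1.9]
grip_width: 0.0489
```

```bash
python3 -c "
from h import *
go([.448,.2635,.0375])
s=env.observe()
for n in ['wrist','side']:
  im=eyes.get_image(n);cv2.imwrite('pics/%s6.png'%n,im[:,:,::-1])
crop('','pics/wrist6.png',200,100,240,170,3,'pics/w6c.png')
crop('','pics/side6.png',320,60,120,120,5,'pics/s6c.png')
"
```

```text
t 6.75 pos [0.449  0.2631 0.0662] delta [0.0014 0.0005 0.0383] [ 0.0001  0.0003 -0.0003] rows 0.6885907006176349 grip 0.04894702498005041 F [ 0.4 -1.2 -1.9]
```

View pics/w6c.png

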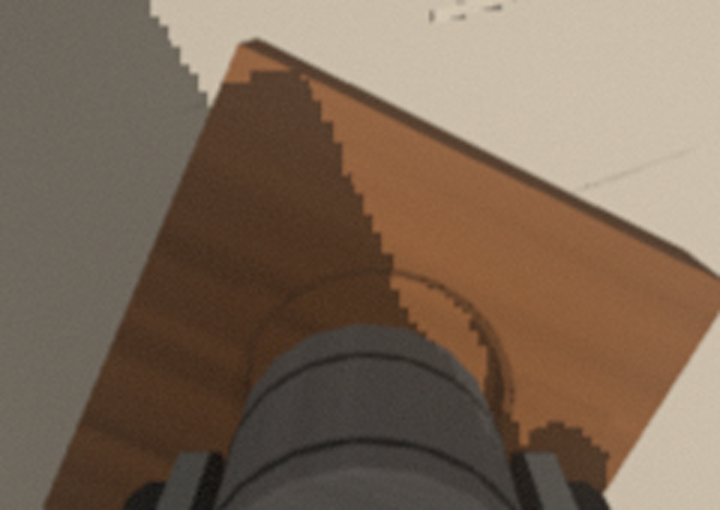

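View pics/s6c.png

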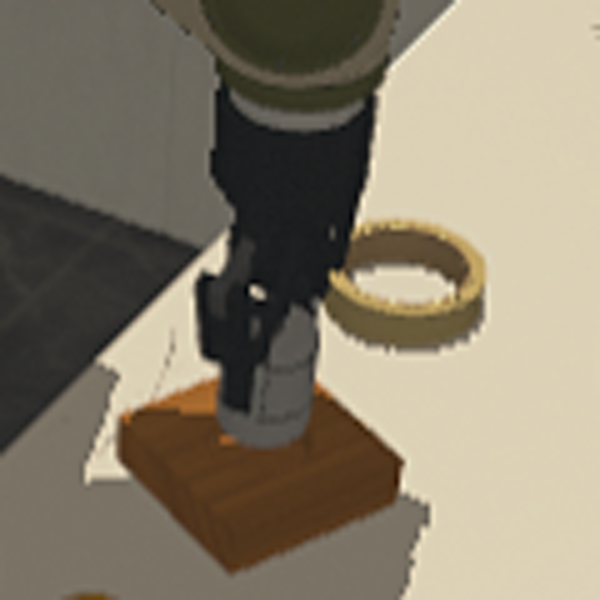

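```bash
python3 -c "
from h import *
im=cv2.imread('pics/wrist6.png')[170:270,260:400].astype(float)
im=np.clip(im*2.2,0,255)**.8;im=im/im.max()*255
cv2.imwrite('pics/w6e.png',cv2.resize(im.astype(np.uint8),None,fx=5.5,fy=5.5,interpolation=cv2.INTER_CUBIC))
"
```

View pics/w6e.png

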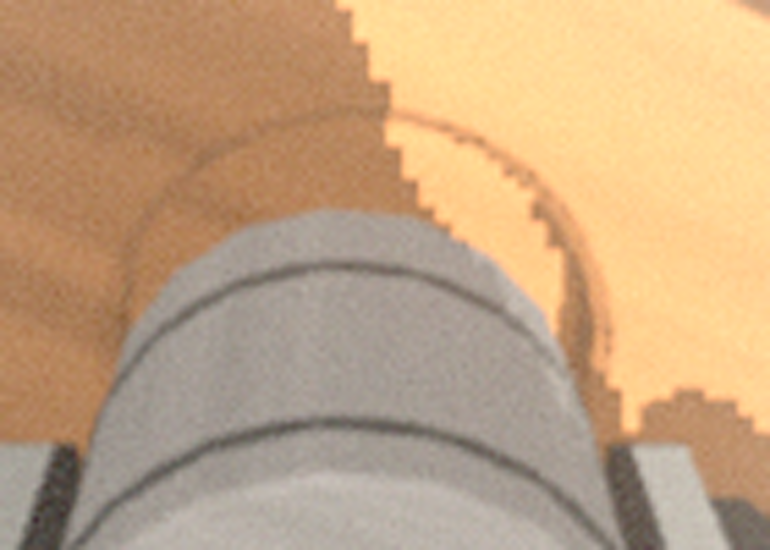

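```bash
python3 -c "
from h import *
from scipy.optimize import least_squares
p=cam('wrist',dict(tool_rot=env.observe()['tool_rot'],position=np.array([.449,.2631,.0662])))
f=lambda c:(np.array(c,float)+.5)/5.5-.5+[260,170]
for n,c,z in [('rim',[(122,300),(160,200),(220,150),(290,118),(365,106),(450,122),(530,170),(585,240),(605,320)],.032),('bot',[(180,270),(250,225),(330,210),(415,215),(490,255),(530,300)],.0446)]:
  X=onplane(p,f(c),z)[:,:2]
  r=least_squares(lambda a:np.hypot(*(X-a[:2]).T)-a[2],[.448,.263,.027]);print(n,r.x.round(4),r.fun.round(4))
s=cam('side');print(onplane(s,[(320+ (263+.5)/5,60+ 0)],.03))
"
```

```text
rim [0.4463 0.2648 0.0281] [-0.0002  0.0004 -0.0001 -0.0001  0.0001 -0.     -0.0001  0.0001  0.    ]
bot [0.4498 0.2627 0.0244] [ 0.0001  0.     -0.0003  0.0003  0.0001 -0.0001]
[[0.22629386 0.68282737 0.03      ]]
```

```bash
python3 -c "
from h import *
go([.4463,.2648,.0562]);s=env.observe();print(s['qvel'])"
```

```text
t 6.85 pos [0.449  0.2634 0.0666] delta [0.0036 0.0018 0.0138] [ 0.0002  0.0006 -0.0001] rows 0.25948856854480457 grip 0.049045522245622086 F [ 0.3 -0.5 -1.6]
[ 0.2376054  -0.07546161  0.17581734 -0.04227642 -0.08520825  0.05276964]
```

>>> jog_arm(
  deltas=[0.0036,0.002,0.005,0,0,0,1,0.0036,0.002,0.011,0,0,0,1,0.0036,0.002,0.011,0,0,0,1,0.0036,0.002,0.011,0,0,0,1,0.0036,0.002,0.011,0,0,0,1],
)

```text
time_s: 7.27
position: [0.4457, 0.265, 0.0574]
tool_rot: [[-1.0, -0.0, 0.0], [-0.0, 1.0, -0.0], [-0.0, -0.0, -1.0]]
ft_force: [0.1, 0.4, -2.8]
grip_width: 0.0492
```

```bash
python3 -c "
from h import *
go([.4463,.2648,.0375])
s=env.observe();im=eyes.get_image('wrist');cv2.imwrite('pics/w7.png',im[:,:,::-1]);np.savez('w7.npz',R=s['tool_rot'],p=s['position'])
im=cv2.imread('pics/w7.png')[170:270,260:400].astype(float)
im=np.clip(im*2.2,0,255)**.8;im=im/im.max()*255
cv2.imwrite('pics/w7e.png',cv2.resize(im.astype(np.uint8),None,fx=5.5,fy=5.5,interpolation=cv2.INTER_CUBIC))
"
```

```text
t 7.27 pos [0.4457 0.265  0.0574] delta [-0.0008 -0.0003  0.0265] [-0.  0.  0.] rows 0.47628932503628346 grip 0.049183021320119744 F [ 0.1  0.4 -2.8]
```

View pics/w7e.png

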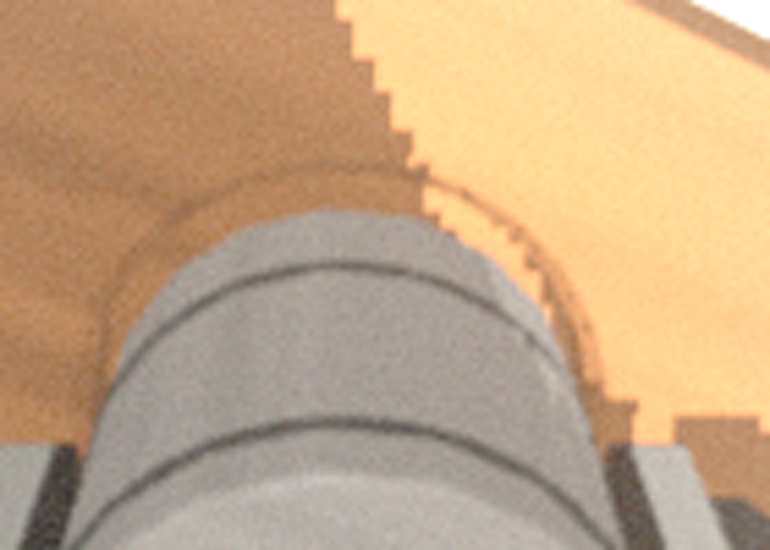

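```bash
python3 -c "
from h import *
from scipy.optimize import least_squares
z=np.load('w7.npz');p=cam('wrist',dict(tool_rot=z['R'],position=z['p']))
f=lambda c:(np.array(c,float)+.5)/5.5-.5+[260,170]
for n,c,z in [('rim',[(104,340),(125,270),(170,215),(230,182),(300,166),(355,164),(430,176),(500,210),(560,270),(590,330),(600,370)],.032),('bot',[(180,270),(250,225),(330,210),(415,215),(490,255),(530,300)],.0358)]:
  X=onplane(p,f(c),z)[:,:2]
  R0=None
  r=least_squares(lambda a:np.hypot(*(X-a[:2]).T)-a[2],[.448,.263,.027]);print(n,r.x.round(4),r.fun.round(4))
  R=.028 if n=='rim' else .025
  r=least_squares(lambda a:np.hypot(*(X-a[:2]).T)-R,[.448,.263]);print(n,r.x.round(4),r.fun.round(4))
"
```

```text
rim [0.4465 0.2648 0.0282] [-0.0008  0.0003  0.0007  0.0003 -0.0002 -0.0004 -0.0002 -0.0001 -0.0001
  0.0001  0.0003]
rim [0.4462 0.2648] [-0.0006  0.0004  0.0008  0.0003 -0.0003 -0.0004 -0.0003 -0.0001 -0.
  0.0002  0.0004]
bot [0.4465 0.2646 0.0244] [ 0.0001  0.     -0.0003  0.0003  0.0001 -0.0001]
bot [0.4472 0.2645] [-0.0001  0.     -0.0002  0.0003  0.0001 -0.0003]
```

>>> jog_arm(
  deltas=[0,0,0.004,0,0,0,1,0,0,0.008,0,0,0,1,0,0,0.012,0,0,0,1,0,0,0.016,0,0,0,1,0,0,0.02,0,0,0,1,0,0,0.023,0,0,0,1,0,0,0.025,0,0,0,1,0,0,0.025,0,0,0,1,0,0,0.025,0,0,0,1],
)

```text
time_s: 8.07
position: [0.4457, 0.265, 0.0385]
tool_rot: [[-1.0, -0.0, -0.0], [-0.0, 1.0, -0.0], [0.0, -0.0, -1.0]]
ft_force: [1.2, -0.2, -2.6]
grip_width: 0.049
```

```bash
python3 -c "
from h import *
go([.4463,.2648,.0375])"
```

```text
t 8.07 pos [0.4457 0.265  0.0385] delta [-0.0008 -0.0003  0.0014] [-0. -0.  0.] rows 0.029850054211198733 grip 0.04902316255092763 F [ 1.2 -0.2 -2.6]
```

>>> jog_arm(
  deltas=[0,0,0.0015,0,0,0,1,0,0,0.0015,0,0,0,1,0,0,0.0015,0,0,0,1,0,0,0.001,0,0,0,0.1,0,0,0.001,0,0,0,-0.2,0,0,0.001,0,0,0,-0.6,0,0,0.001,0,0,0,-1,0,0,0.001,0,0,0,-1,0,0,0.001,0,0,0,-1],
)

```text
time_s: 8.82
position: [0.4457, 0.265, 0.0379]
tool_rot: [[-1.0, 0.0, 0.0], [0.0, 1.0, 0.0], [-0.0, 0.0, -1.0]]
ft_force: [0.1, -1.7, -0.3]
grip_width: 0.0853
```

```bash
python3 -c "
from h import *
go([.4463,.2648,.23])
s=env.observe();im=eyes.get_image('wrist');cv2.imwrite('pics/w8.png',im[:,:,::-1])
"
```

```text
t 8.82 pos [0.4457 0.265  0.0379] delta [-0.0008 -0.0003 -0.2561] [ 0.      0.0001 -0.    ] rows 4.606364598533242 grip 0.08529789495676576 F [ 0.1 -1.7 -0.3]
```

View pics/w8.png

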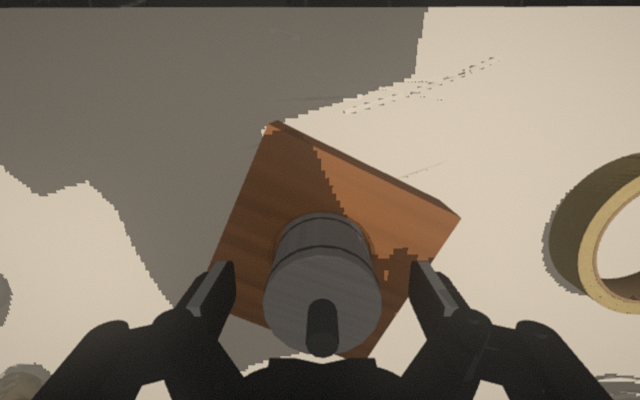

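>>> jog_arm(
  deltas=[0,0,-0.01,0,0,0,-1,0,0,-0.05,0,0,0,-1,0,0,-0.1,0,0,0,-1,0,0,-0.15,0,0,0,-1,0,0,-0.19,0,0,0,-1,0,0,-0.22,0,0,0,-1,0,0,-0.22,0,0,0,-1,0,0,-0.22,0,0,0,-1],
)

```text
time_s: 9.53
position: [0.4458, 0.2651, 0.204]
tool_rot: [[-1.0, -0.0, 0.002], [-0.0, 1.0, 0.001], [-0.002, 0.001, -1.0]]
ft_force: [0.4, 0.4, -0.8]
grip_width: 0.0853
```

```bash
python3 -c "
from h import *
go([.5,-.285,.2])
s=env.observe();im=eyes.get_image('wrist');cv2.imwrite('pics/w9.png',im[:,:,::-1]);np.savez('w9.npz',R=s['tool_rot'],p=s['position'])
crop('','pics/w9.png',250,100,150,140,5,'pics/w9c.png')
"
```

```text
t 9.53 pos [0.4458 0.2651 0.204 ] delta [-0.0723 -0.7334  0.005 ] [0.0003 0.0008 0.    ] rows 13.255470806875834 grip 0.0853335367728401 F [ 0.4  0.4 -0.8]
```

View pics/w9c.png

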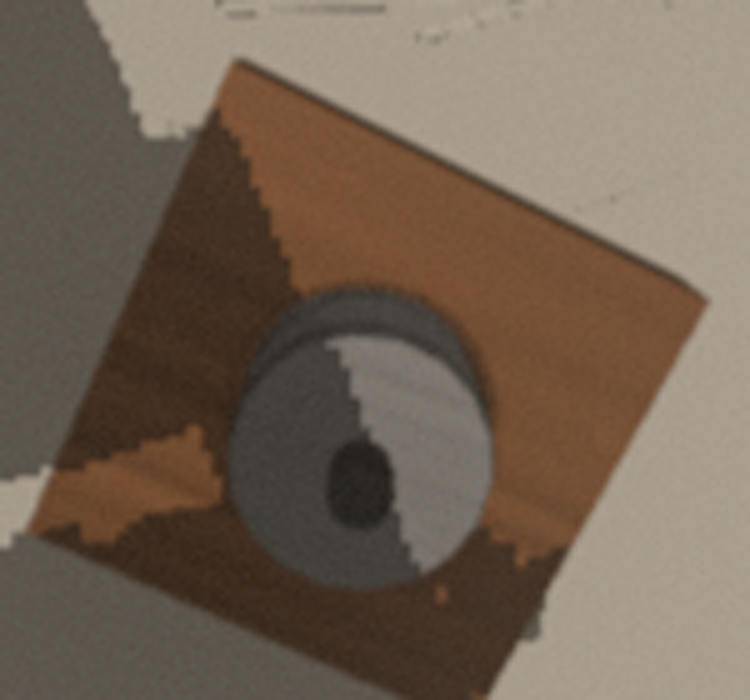

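```bash
python3 -c "
from h import *
z=np.load('w9.npz');p=cam('wrist',dict(tool_rot=z['R'],position=z['p']))
f=lambda c:(np.array(c,float)+.5)/5-.5+[250,100]
print(onplane(p,f([(361,460.5)]),.076),onplane(p,f([(360,498)]),.096))
X=onplane(p,f([(229,460),(493,460),(361,333),(361,588)]),.076);print(X)
"
```

```text
[[0.44425644 0.26466045 0.076     ]] [[0.44516839 0.26446435 0.096     ]]
[[0.44414622 0.24008337 0.076     ]
 [0.44417274 0.28924277 0.076     ]
 [0.42019402 0.26466572 0.076     ]
 [0.46969715 0.26465488 0.076     ]]
```

>>> jog_arm(
  deltas=[0,-0.015,0,0,0,0,-1,0,-0.05,0,0,0,0,-1,-0.01,-0.1,0,0,0,0,-1,-0.02,-0.155,0,0,0,0,-1,-0.025,-0.21,0,0,0,0,-1,-0.03,-0.265,0,0,0,0,-1,-0.035,-0.32,0,0,0,0,-1,-0.04,-0.375,0,0,0,0,-1,-0.045,-0.43,0,0,0,0,-1,-0.05,-0.485,0,0,0,0,-1,-0.055,-0.535,0,0,0,0,-1,-0.06,-0.585,0,0,0,0,-1],
)

```text
time_s: 10.58
position: [0.4894, -0.1762, 0.2016]
tool_rot: [[-1.0, 0.001, -0.002], [0.001, 1.0, 0.001], [0.002, 0.001, -1.0]]
ft_force: [1.1, 0.5, 0.5]
grip_width: 0.0856
```

>>> jog_arm(
  deltas=[-0.004,-0.045,0,0,0,0,-1,-0.008,-0.085,0,0,0,0,-1,-0.01,-0.12,0,0,0,0,-1,-0.012,-0.14,0,0,0,0,-1,-0.0123,-0.1484,0,0,0,0,-1,-0.0123,-0.1484,0,0,0,0,-1,-0.0123,-0.1484,0,0,0,0,-1],
)

```text
time_s: 11.17
position: [0.4996, -0.2841, 0.2024]
tool_rot: [[-1.0, -0.0, -0.001], [-0.0, 1.0, 0.001], [0.001, 0.001, -1.0]]
ft_force: [0.7, 0.3, -0.1]
grip_width: 0.0857
```

```bash
python3 -c "
from h import *
go([.5,-.285,.0])
s=env.observe();im=eyes.get_image('wrist');cv2.imwrite('pics/w10.png',im[:,:,::-1]);np.savez('w10.npz',R=s['tool_rot'],p=s['position']);print(s['qvel'])
crop('','pics/w10.png',250,100,150,140,5,'pics/w10c.png')
print(proj(cam('wrist',s),[.5,-.285,.014]))
"
```

```text
t 11.17 pos [ 0.4996 -0.2841  0.2024] delta [-0.0007 -0.0015  0.2699] [ 0.0003 -0.0002  0.0001] rows 4.854566475525777 grip 0.0856820947011946 F [ 0.7  0.3 -0.1]
[ 1.15134953 -0.73299804  0.24915327 -0.01641028  0.07260669  0.11492449]
[[321.23353944 178.67996913]]
```

View pics/w10.png

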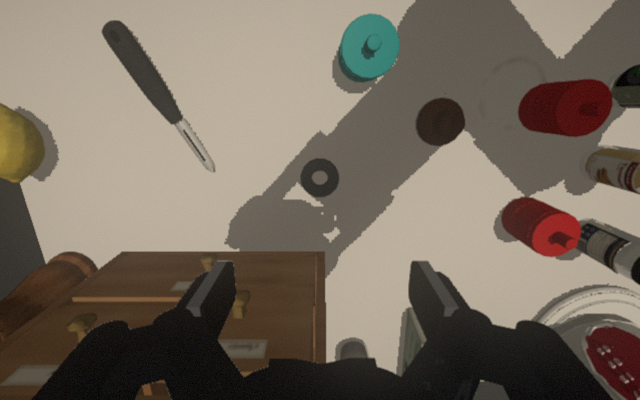

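View pics/w10c.png

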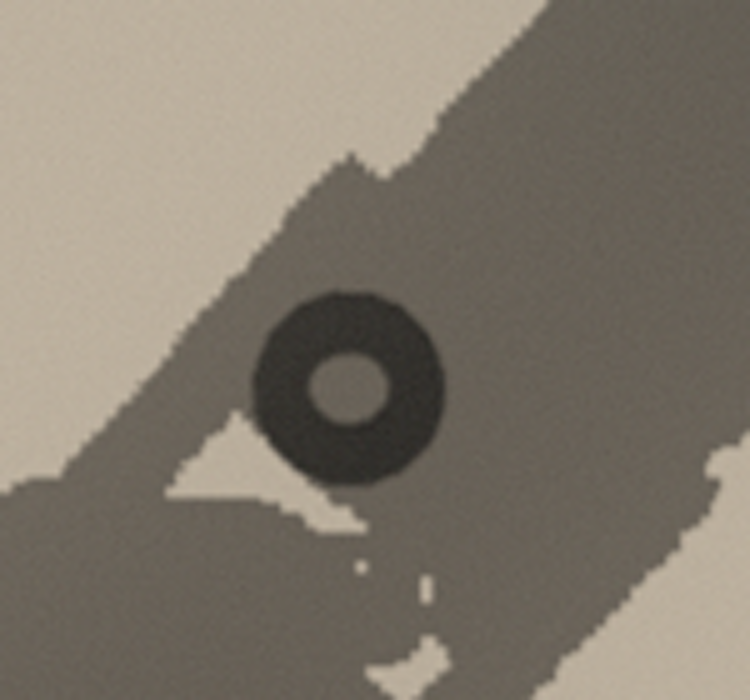

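```bash
python3 -c "
from h import *
z=np.load('w10.npz');p=cam('wrist',dict(tool_rot=z['R'],position=z['p']));t=cam('top')
f=lambda c:(np.array(c,float)+.5)/5-.5+[250,100]
print(onplane(p,f([(348.5,389)]),.01))
for z in (0,.08,.14,.2): print(z,onplane(p,[(325,252)],z),onplane(t,[(440,158)],z), 'knob',onplane(p,[(240,302),(208,264),(85,322)],z)[:,0])
go([.4997,-.2862,.0])
"
```

```text
[[ 0.49948716 -0.28719572  0.01      ]]
0 [[ 0.59893611 -0.28027355  0.        ]] [[ 0.59867146 -0.28220117  0.        ]] knob [0.67380482 0.61602303 0.70615751]
0.08 [[ 0.55725046 -0.28132593  0.08      ]] [[ 0.581272   -0.26455499  0.08      ]] knob [0.61477953 0.57038004 0.63963932]
0.14 [[ 0.52598622 -0.28211521  0.14      ]] [[ 0.5682224  -0.25132036  0.14      ]] knob [0.57051056 0.5361478  0.58975068]
0.2 [[ 0.49472199 -0.28290449  0.2       ]] [[ 0.55517281 -0.23808573  0.2       ]] knob [0.5262416  0.50191555 0.53986204]
t 11.22 pos [ 0.4998 -0.2837  0.2027] delta [-0.     -0.0036  0.2703] [ 0.0002 -0.0002  0.0004] rows 4.861286160438857 grip 0.08544685960428196 F [-0.1  0.   0. ]
```

>>> jog_arm(
  deltas=[0,-0.0036,0.02,0,0,0,-1,0,-0.0036,0.065,0,0,0,-1,0,-0.0036,0.115,0,0,0,-1,0,-0.0036,0.165,0,0,0,-1,0,-0.0036,0.2,0,0,0,-1,0,-0.0036,0.225,0,0,0,-1,0,-0.0036,0.245,0,0,0,-1,0,-0.0036,0.255,0,0,0,-1,0,-0.0036,0.255,0,0,0,-1,0,-0.0036,0.255,0,0,0,-1],
)

```text
time_s: 12.05
position: [0.5002, -0.2872, 0.0122]
tool_rot: [[-1.0, -0.001, 0.0], [-0.001, 1.0, -0.0], [-0.0, -0.0, -1.0]]
ft_force: [1.1, -0.0, -0.5]
grip_width: 0.0852
```

```bash
python3 -c "
from h import *
go([.4997,-.2862,.0])
s=env.observe();im=eyes.get_image('wrist');cv2.imwrite('pics/w11.png',im[:,:,::-1]);np.savez('w11.npz',R=s['tool_rot'],p=s['position'])
print(proj(cam('wrist',s),[.4997,-.2862,.014]))
crop('','pics/w11.png',220,150,200,150,4,'pics/w11c.png')
"
```

```text
t 12.05 pos [ 0.5002 -0.2872  0.0122] delta [0.0007 0.0014 0.0163] [-0.0001  0.0001  0.0003] rows 0.2947194374890496 grip 0.08524009686250009 F [ 1.1 -0.  -0.5]
[[324.7865129  263.20148975]]
```

View pics/w11c.png

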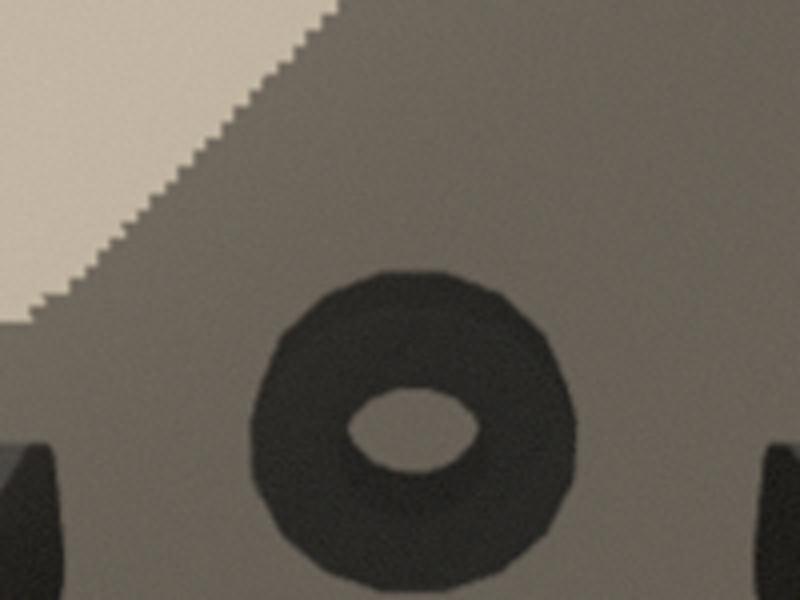

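>>> jog_arm(
  deltas=[0.0007,0,0.006,0,0,0,-1,0.0007,0,0.012,0,0,0,-1,0.0007,0,0.0155,0,0,0,-0.6,0.0007,0,0.0155,0,0,0,-0.3,0.0007,0,0.0155,0,0,0,0,0.0007,0,0.0155,0,0,0,0.3,0.0007,0,0.0155,0,0,0,1,0.0007,0,0.0155,0,0,0,1,0.0007,0,0.0155,0,0,0,1,0.0007,0,0.0155,0,0,0,1,0.0007,0,0.0155,0,0,0,1],
  grip_force=35,
)

```text
time_s: 13.02
position: [0.4994, -0.2878, 0.0003]
tool_rot: [[-1.0, 0.0, 0.0], [0.0, 1.0, -0.0], [-0.0, -0.0, -1.0]]
ft_force: [-0.9, 0.7, 6.3]
grip_width: 0.0416
```

```bash
python3 -c "
from h import *
go([.4997,-.2862,.2])
s=env.observe();im=eyes.get_image('wrist');cv2.imwrite('pics/w12.png',im[:,:,::-1]);np.savez('w12.npz',R=s['tool_rot'],p=s['position'])
crop('','pics/w12.png',220,180,200,150,4,'pics/w12c.png')
"
```

```text
t 13.02 pos [ 4.994e-01 -2.878e-01  3.000e-04] delta [-0.0004  0.0021 -0.2663] [-0.0001  0.0001 -0.    ] rows 4.788839801256568 grip 0.04161462132689642 F [-0.9  0.7  6.3]
```

View pics/w12c.png

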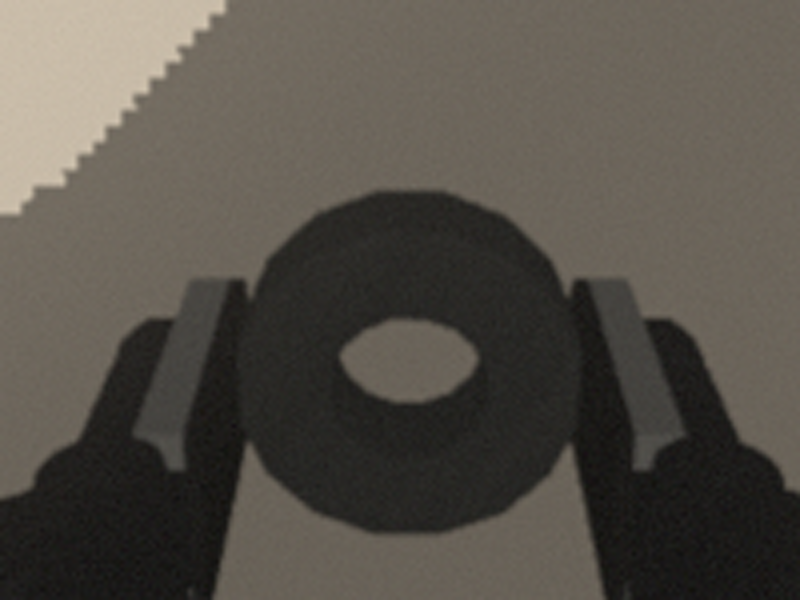

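```bash
python3 -c "
from h import *
z=np.load('w12.npz');p=cam('wrist',dict(tool_rot=z['R'],position=z['p']))
f=lambda c:(np.array(c,float)+.5)/4-.5+[220,180]
X=onplane(p,f([(410,233),(410,533),(240,370),(580,370)]),.014)-z['p'];print(X.round(4),X[:2].mean(0),X[2:].mean(0))
z=np.load('w9.npz')
"
```

```text
[[-0.0207 -0.0004  0.0137]
 [ 0.0213 -0.0004  0.0137]
 [-0.0024 -0.0211  0.0137]
 [-0.0024  0.0203  0.0137]] [ 0.00033489 -0.00039343  0.0136878 ] [-0.00241415 -0.00039364  0.0136878 ]
```

>>> jog_arm(
  deltas=[0,0,-0.005,0,0,0,1,0,0,-0.02,0,0,0,1,0,0,-0.05,0,0,0,1,0,0,-0.09,0,0,0,1,0,0,-0.13,0,0,0,1,0,0,-0.17,0,0,0,1,0,0,-0.21,0,0,0,1,0,0,-0.24,0,0,0,1,0,0.01,-0.26,0,0,0,1,0.003,0.035,-0.266,0,0,0,1,0.006,0.07,-0.266,0,0,0,1,0.01,0.11,-0.266,0,0,0,1],
)

```text
time_s: 14.07
position: [0.4911, -0.2038, 0.1992]
tool_rot: [[-1.0, 0.001, -0.0], [0.001, 1.0, 0.0], [0.0, 0.0, -1.0]]
ft_force: [0.4, -0.1, -0.3]
grip_width: 0.0417
```

>>> jog_arm(
  deltas=[0.004,0.045,0,0,0,0,1,0.009,0.09,0,0,0,0,1,0.013,0.135,0,0,0,0,1,0.018,0.18,0,0,0,0,1,0.022,0.225,0,0,0,0,1,0.027,0.27,0,0,0,0,1,0.031,0.315,0,0,0,0,1,0.036,0.36,0,0,0,0,1,0.04,0.405,0,0,0,0,1,0.044,0.45,0,0,0,0,1,0.049,0.49,0,0,0,0,1,0.053,0.53,0,0,0,0,1],
)

```text
time_s: 15.07
position: [0.45, 0.1944, 0.199]
tool_rot: [[-1.0, -0.001, -0.001], [-0.001, 1.0, -0.0], [0.001, -0.0, -1.0]]
ft_force: [0.3, 0.5, -0.2]
grip_width: 0.0418
```

```bash
python3 -c "
from h import *
go([.4455,.265,.2])
"
```

```text
t 15.07 pos [0.45   0.1944 0.199 ] delta [ 0.006   0.0941 -0.0013] [-0.     -0.0005  0.0003] rows 1.6960242634685314 grip 0.04184120798890262 F [ 0.3  0.5 -0.2]
```

>>> jog_arm(
  deltas=[0.003,0.035,0,0,0,0,1,0.006,0.065,0,0,0,0,1,0.007,0.085,0,0,0,0,1,0.008,0.0965,0,0,0,0,1,0.008,0.0965,0,0,0,0,1,0.008,0.0965,0,0,0,0,1,0.008,0.0965,0.03,0,0,0,1,0.008,0.0965,0.06,0,0,0,1,0.008,0.0965,0.08,0,0,0,1,0.008,0.0965,0.09,0,0,0,1,0.008,0.0965,0.09,0,0,0,1,0.008,0.0965,0.09,0,0,0,1],
)

```text
time_s: 16.07
position: [0.4464, 0.2642, 0.1324]
tool_rot: [[-1.0, 0.001, 0.0], [0.001, 1.0, 0.0], [-0.0, 0.0, -1.0]]
ft_force: [-0.1, -0.3, -0.5]
grip_width: 0.042
```

```bash
python3 -c "
from h import *
go([.4455,.265,.11])
s=env.observe();im=eyes.get_image('wrist');cv2.imwrite('pics/w13.png',im[:,:,::-1]);np.savez('w13.npz',R=s['tool_rot'],p=s['position'])
crop('','pics/w13.png',220,180,200,150,4,'pics/w13c.png')
im=eyes.get_image('side');cv2.imwrite('pics/s13.png',im[:,:,::-1]);crop('','pics/s13.png',320,60,120,120,5,'pics/s13c.png')
"
```

```text
t 16.07 pos [0.4464 0.2642 0.1324] delta [0.0012 0.0011 0.0299] [ 0.      0.0001 -0.0003] rows 0.5384584512181875 grip 0.0420498896206915 F [-0.1 -0.3 -0.5]
```

View pics/w13.png

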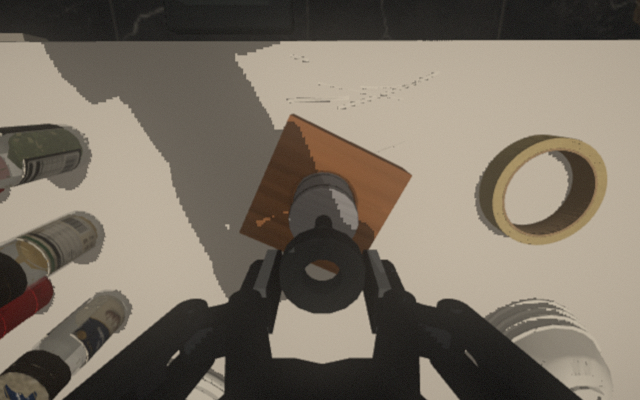

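View pics/w13c.png

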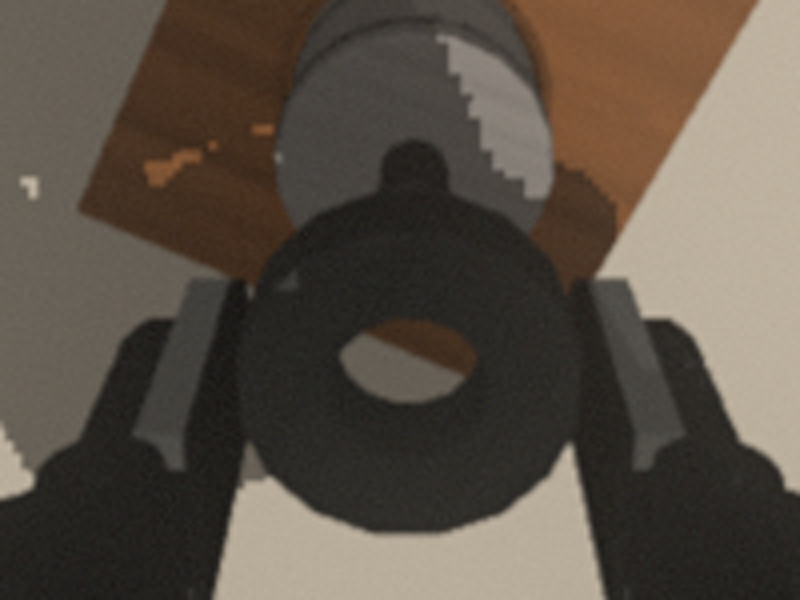

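View pics/s13c.png

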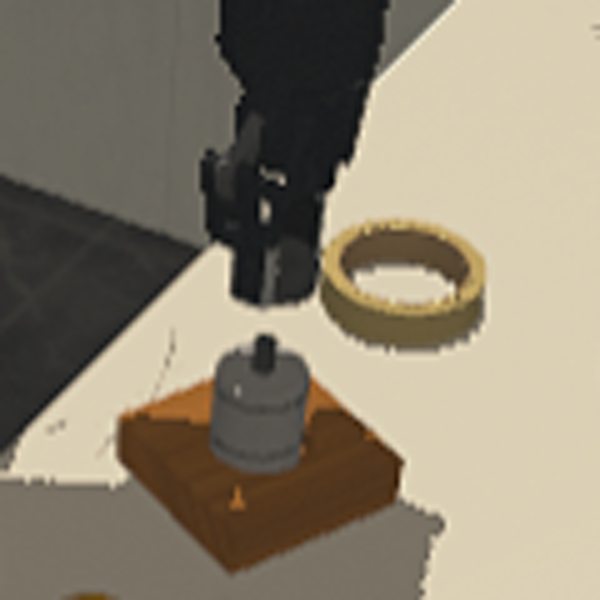

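>>> jog_arm(
  deltas=[0.0012,0.0011,0.01,0,0,0,1,0.0012,0.0011,0.025,0,0,0,1,0.0012,0.0011,0.034,0,0,0,1,0.0012,0.0011,0.038,0,0,0,1,0.0012,0.0011,0.038,0,0,0,1,0.0012,0.0011,0.038,0,0,0,1],
)

```text
time_s: 16.67
position: [0.4453, 0.2655, 0.1036]
tool_rot: [[-1.0, -0.0, 0.0], [-0.0, 1.0, 0.0], [-0.0, 0.0, -1.0]]
ft_force: [-0.2, 0.3, -0.1]
grip_width: 0.0416
```

```bash
python3 -c "
from h import *
go([.4455,.265,.077])
s=env.observe();im=eyes.get_image('wrist');cv2.imwrite('pics/w14.png',im[:,:,::-1]);np.savez('w14.npz',R=s['tool_rot'],p=s['position'])
crop('','pics/w14.png',220,180,200,150,4,'pics/w14c.png')
im=eyes.get_image('side');cv2.imwrite('pics/s14.png',im[:,:,::-1]);crop('','pics/s14.png',340,80,80,80,7.5,'pics/s14c.png')
"
```

```text
t 16.67 pos [0.4453 0.2655 0.1036] delta [-0.0002 -0.0007  0.0355] [0.     0.0001 0.    ] rows 0.6380337767342581 grip 0.04159582973507569 F [-0.2  0.3 -0.1]
```

View pics/w14c.png

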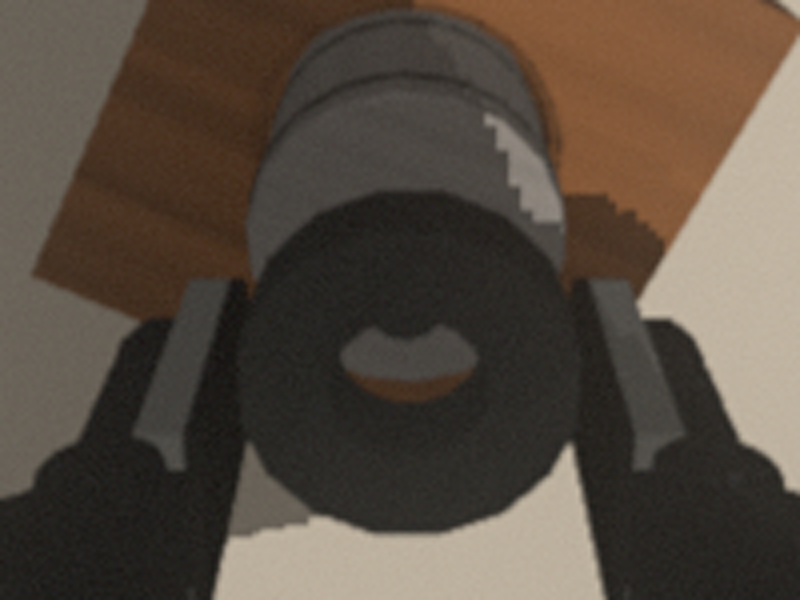

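View pics/s14c.png

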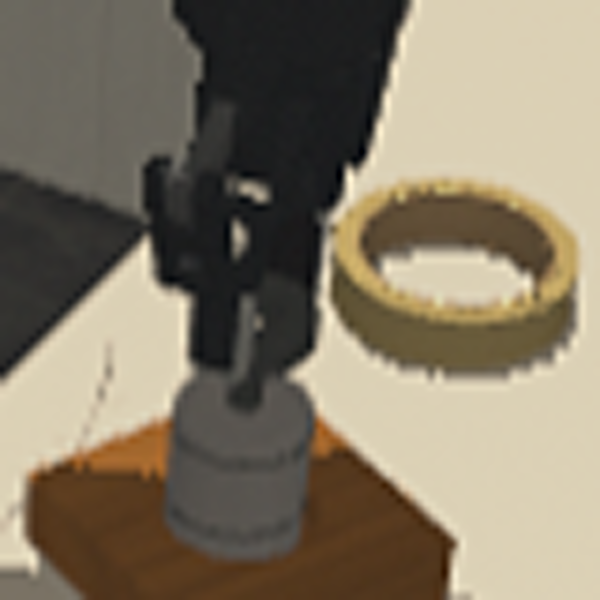

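```bash
python3 -c "
from h import *
z=np.load('w14.npz');p=cam('wrist',dict(tool_rot=z['R'],position=z['p']))
f=lambda c:(np.array(c,float)+.5)/4-.5+[220,180]
print(onplane(p,f([(407,338),(370,325),(445,325)]),.096)-z['p'])
# body top: rim near row 92, wide 250-565 at row ~ 225
print(onplane(p,f([(407,92),(250,225),(565,225)]),.076)-z['p'])
go([.4455,.265,.077])
"
```

```text
[[ 0.00538452 -0.00079013 -0.00760006]
 [ 0.00332998 -0.0059609  -0.00760006]
 [ 0.00333388  0.00452309 -0.00760006]]
[[-0.02435543 -0.00079184 -0.02760006]
 [-0.00280814 -0.02495906 -0.02760006]
 [-0.00279212  0.02350577 -0.02760006]]
t 16.77 pos [0.4454 0.2656 0.1039] delta [-0.0001 -0.0007  0.0358] [0.0001 0.0002 0.    ] rows 0.6445095437838176 grip 0.04174876725877069 F [ 0.4 -0.5 -1.5]
```

>>> jog_arm(
  deltas=[0,-0.0005,0.005,0,0,0,1,0,-0.0005,0.01,0,0,0,1,0,-0.0005,0.015,0,0,0,1,0,-0.0005,0.02,0,0,0,1,0,-0.0005,0.025,0,0,0,1,0,-0.0005,0.029,0,0,0,1,0,-0.0005,0.032,0,0,0,1,0,-0.0005,0.034,0,0,0,1,0,-0.0005,0.034,0,0,0,1,0,-0.0005,0.034,0,0,0,1],
)

```text
time_s: 17.6
position: [0.4452, 0.2651, 0.078]
tool_rot: [[-1.0, 0.0, 0.0], [0.0, 1.0, 0.0], [-0.0, 0.0, -1.0]]
ft_force: [-0.5, -0.4, -1.4]
grip_width: 0.0421
```

```bash
python3 -c "
from h import *
go([.4455,.265,.0765])
s=env.observe();im=eyes.get_image('wrist');cv2.imwrite('pics/w15.png',im[:,:,::-1]);np.savez('w15.npz',R=s['tool_rot'],p=s['position'])
crop('','pics/w15.png',220,180,200,150,4,'pics/w15c.png')
"
```

```text
t 17.6 pos [0.4452 0.2651 0.078 ] delta [-0.0004 -0.0001  0.002 ] [ 0.  0. -0.] rows 0.035976301201440096 grip 0.04207086838033012 F [-0.5 -0.4 -1.4]
```

View pics/w15c.png

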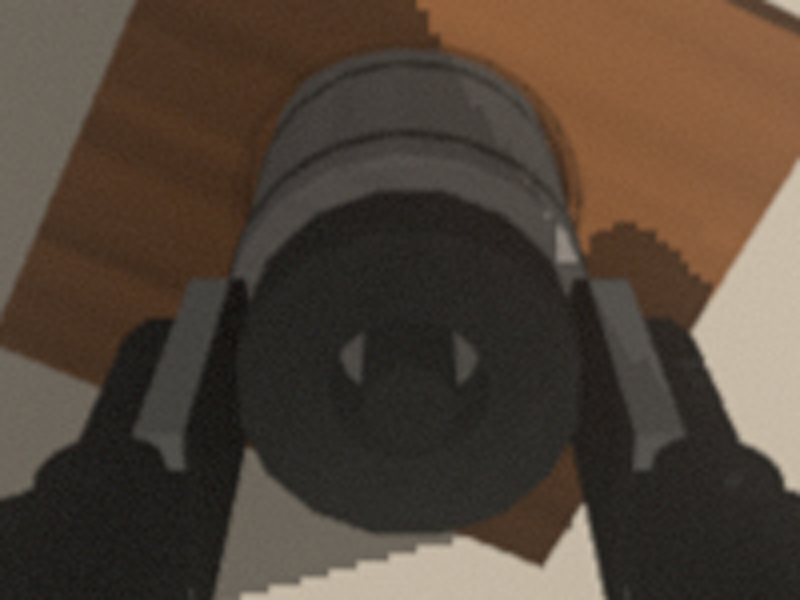

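Spindle is well inside the hole (gaps symmetric). Down the last 1.5 mm, and release.

>>> jog_arm(
  deltas=[0,0,0.0012,0,0,0,1,0,0,0.0022,0,0,0,1,0,0,0.0022,0,0,0,1,0,0,0.0022,0,0,0,0.2,0,0,0.0022,0,0,0,-0.2,0,0,0.0022,0,0,0,-0.6,0,0,0.0022,0,0,0,-1,0,0,0.0022,0,0,0,-1,0,0,0.0022,0,0,0,-1,0,0,0.0022,0,0,0,-1],
)

```text
time_s: 18.48
position: [0.4452, 0.2651, 0.0763]
tool_rot: [[-1.0, 0.0, 0.0], [0.0, 1.0, 0.0], [-0.0, 0.0, -1.0]]
ft_force: [0.1, 0.1, 0.2]
grip_width: 0.085
```

```bash
python3 -c "
from h import *
go([.4455,.265,.0765])
s=env.observe();im=eyes.get_image('wrist');cv2.imwrite('pics/w16.png',im[:,:,::-1]);np.savez('w16.npz',R=s['tool_rot'],p=s['position'])
crop('','pics/w16.png',220,180,200,150,4,'pics/w16c.png')
im=eyes.get_image('side');cv2.imwrite('pics/s16.png',im[:,:,::-1]);crop('','pics/s16.png',340,80,80,80,7.5,'pics/s16c.png')
"
```

```text
t 18.48 pos [0.4452 0.2651 0.0763] delta [-0.0004 -0.0001 -0.0002] [ 0.  0. -0.] rows 0.008134155325240939 grip 0.08503417959406949 F [0.1 0.1 0.2]
```

View pics/w16c.png

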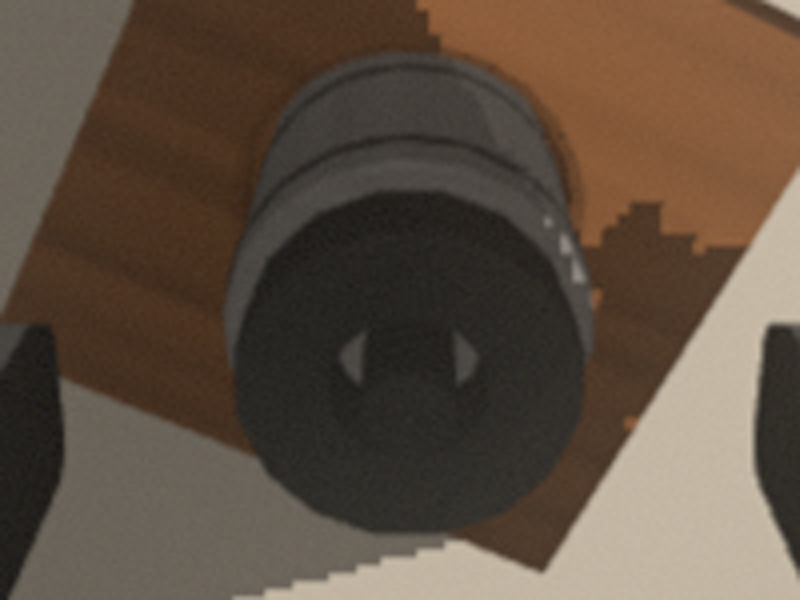

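View pics/s16c.png

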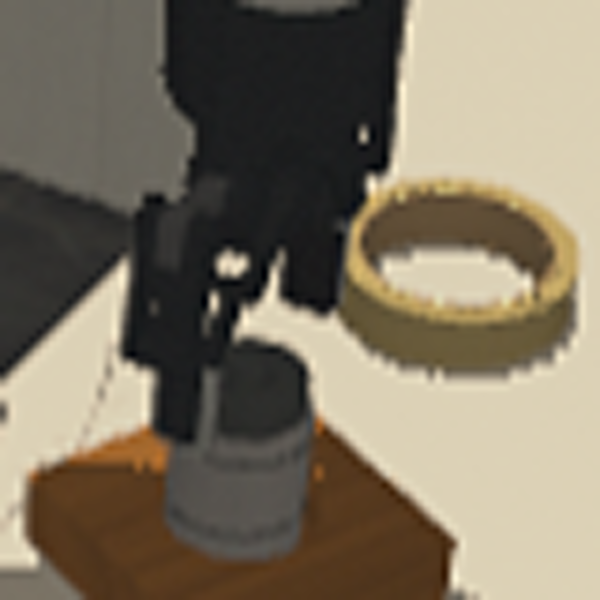

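>>> jog_arm(
  deltas=[0,0,-0.01,0,0,0,-1,0,0,-0.04,0,0,0,-1,0,0,-0.08,0,0,0,-1,0,0,-0.12,0,0,0,-1,0,0,-0.155,0,0,0,-1,0,0,-0.18,0,0,0,-1,0,0,-0.19,0,0,0,-1,0,0,-0.19,0,0,0,-1,0,0,-0.19,0,0,0,-1],
)

```text
time_s: 19.33
position: [0.4449, 0.265, 0.2181]
tool_rot: [[-1.0, 0.0, -0.001], [0.0, 1.0, -0.0], [0.001, -0.0, -1.0]]
ft_force: [0.6, -0.8, 0.2]
grip_width: 0.0854
```

```bash
python3 -c "
from h import *
go([.4396,-.157,.22])
s=env.observe();im=eyes.get_image('wrist');cv2.imwrite('pics/w17.png',im[:,:,::-1]);np.savez('w17.npz',R=s['tool_rot'],p=s['position'])
crop('','pics/w17.png',250,120,150,120,5,'pics/w17c.png')
"
```

```text
t 19.33 pos [0.4449 0.265  0.2181] delta [ 0.007  -0.5627 -0.0023] [-0.0001 -0.0003 -0.    ] rows 10.12054653149702 grip 0.08542806768197969 F [ 0.6 -0.8  0.2]
```

View pics/w17c.png

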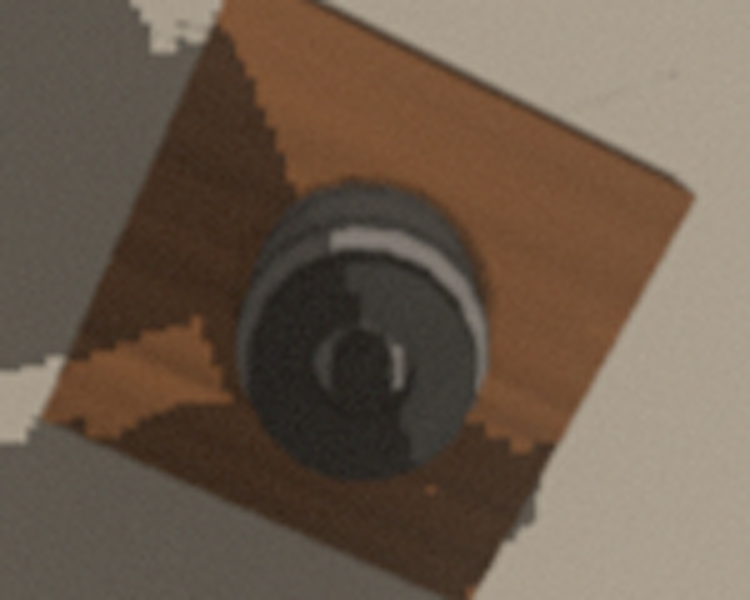

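>>> jog_arm(
  deltas=[0,-0.015,0,0,0,0,-1,0,-0.05,0,0,0,0,-1,0.001,-0.1,0,0,0,0,-1,0.002,-0.155,0,0,0,0,-1,0.003,-0.21,0,0,0,0,-1,0.004,-0.265,0,0,0,0,-1,0.005,-0.32,0,0,0,0,-1,0.006,-0.375,0,0,0,0,-1,0.007,-0.43,0,0,0,0,-1,0.0075,-0.48,0,0,0,0,-1,0.0075,-0.52,0,0,0,0,-1,0.0075,-0.55,0,0,0,0,-1],
)

```text
time_s: 20.38
position: [0.4384, -0.1503, 0.2177]
tool_rot: [[-1.0, 0.002, -0.002], [0.002, 1.0, 0.001], [0.002, 0.001, -1.0]]
ft_force: [1.0, 0.9, 0.5]
grip_width: 0.0855
```

>>> jog_arm(
  deltas=[0,-0.01,0,0,0,0,-1,0,-0.013,0,0,0,0,-1,0,-0.013,0,0,0,0,-1,0,-0.013,0,0,0,0,-1],
)

```text
time_s: 20.72
position: [0.4393, -0.1561, 0.2185]
tool_rot: [[-1.0, -0.001, -0.001], [-0.001, 1.0, 0.001], [0.001, 0.001, -1.0]]
ft_force: [0.2, 0.1, 0.5]
grip_width: 0.0853
```

```bash
python3 -c "
from h import *
go([.4396,-.157,.015])
s=env.observe();im=eyes.get_image('wrist');cv2.imwrite('pics/w18.png',im[:,:,::-1]);np.savez('w18.npz',R=s['tool_rot'],p=s['position'])
print(proj(cam('wrist',s),[[.4396,-.157,.012],[.4396,-.157,.042]]))
crop('','pics/w18.png',250,120,150,120,5,'pics/w18c.png')
"
```

```text
t 20.72 pos [ 0.4393 -0.1561  0.2185] delta [-0.0006 -0.0014  0.2713] [ 0.0002 -0.0002  0.0003] rows 4.8801077309943475 grip 0.08528381946303834 F [0.2 0.1 0.5]
[[321.34582008 174.95364983]
 [321.33536396 181.2201232 ]]
```

View pics/w18c.png

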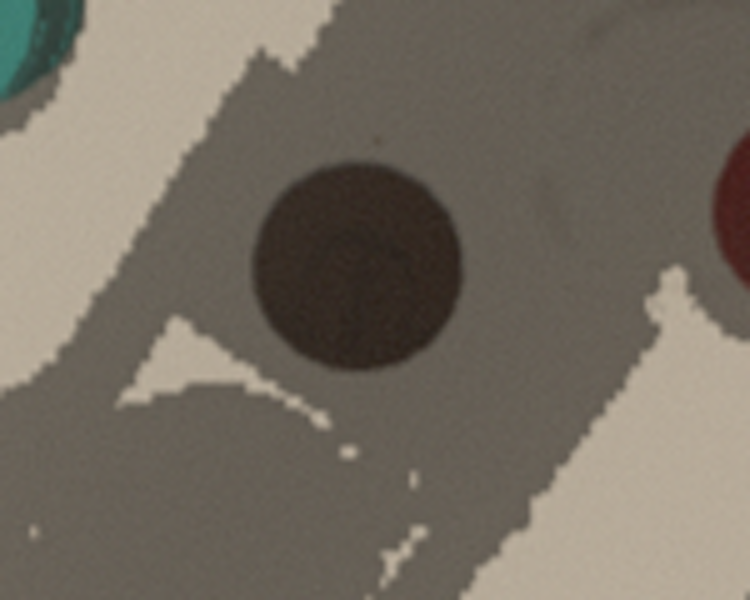

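>>> jog_arm(
  deltas=[0,-0.001,0.02,0,0,0,-1,0,-0.001,0.065,0,0,0,-1,0,-0.001,0.115,0,0,0,-1,0,-0.001,0.165,0,0,0,-1,0,-0.001,0.21,0,0,0,-1,0,-0.001,0.24,0,0,0,-1,0,-0.001,0.26,0,0,0,-1,0,-0.001,0.268,0,0,0,-1,0,-0.001,0.268,0,0,0,-1,0,-0.001,0.268,0,0,0,-1],
)

```text
time_s: 21.6
position: [0.44, -0.1576, 0.0184]
tool_rot: [[-1.0, -0.001, 0.001], [-0.001, 1.0, -0.0], [-0.001, -0.0, -1.0]]
ft_force: [0.1, -0.6, 0.8]
grip_width: 0.0851
```

```bash
python3 -c "
from h import *
go([.4393,-.157,.016])
s=env.observe();im=eyes.get_image('wrist');cv2.imwrite('pics/w19.png',im[:,:,::-1]);np.savez('w19.npz',R=s['tool_rot'],p=s['position'])
print(proj(cam('wrist',s),[[.4396,-.157,.012],[.4396,-.157,.042]]))
crop('','pics/w19.png',220,180,200,150,4,'pics/w19c.png')
"
```

```text
t 21.6 pos [ 0.44   -0.1576  0.0184] delta [0.0009 0.0008 0.0033] [-0.0001  0.0002  0.0003] rows 0.06237618476462929 grip 0.08506275895152286 F [ 0.1 -0.6  0.8]
[[323.82385586 255.92064371]
 [324.23090022 287.49653401]]
```

View pics/w19c.png

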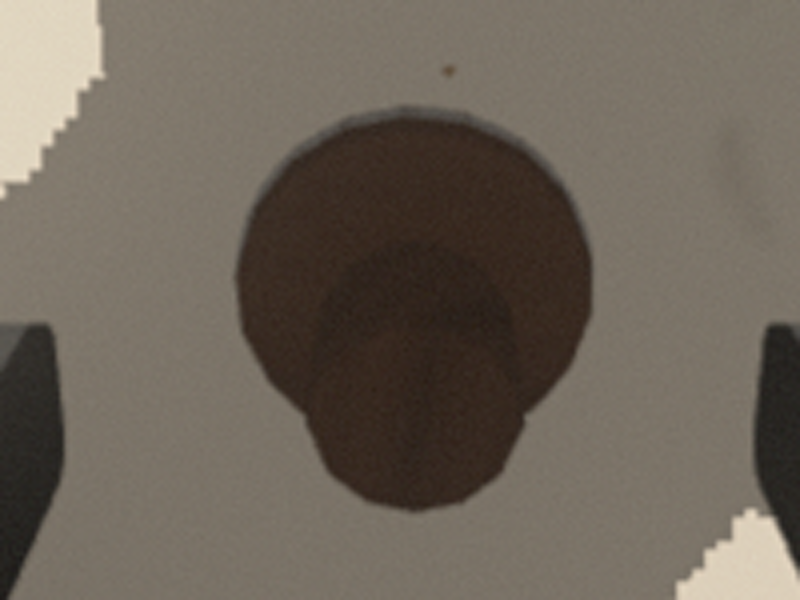

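>>> jog_arm(
  deltas=[0.0017,0.0003,0.003,0,0,0,-1,0.0017,0.0003,0.003,0,0,0,-0.6,0.0017,0.0003,0.003,0,0,0,-0.2,0.0017,0.0003,0.003,0,0,0,0.1,0.0017,0.0003,0.003,0,0,0,0.3,0.0017,0.0003,0.003,0,0,0,0.6,0.0017,0.0003,0.003,0,0,0,1,0.0017,0.0003,0.003,0,0,0,1,0.0017,0.0003,0.003,0,0,0,1,0.0017,0.0003,0.003,0,0,0,1,0.0017,0.0003,0.003,0,0,0,1,0.0017,0.0003,0.003,0,0,0,1],
  grip_force=40,
)

```text
time_s: 22.65
position: [0.4384, -0.1578, 0.0158]
tool_rot: [[-1.0, 0.0, 0.0], [0.0, 1.0, -0.0], [-0.0, -0.0, -1.0]]
ft_force: [-1.3, -1.0, 5.3]
grip_width: 0.025
```

```bash
python3 -c "
from h import *
go([.4393,-.157,.21])
s=env.observe();im=eyes.get_image('wrist');cv2.imwrite('pics/w20.png',im[:,:,::-1]);np.savez('w20.npz',R=s['tool_rot'],p=s['position'])
crop('','pics/w20.png',220,180,200,150,4,'pics/w20c.png')
"
```

```text
t 22.65 pos [ 0.4384 -0.1578  0.0158] delta [-0.0013  0.001  -0.2589] [-0.0001  0.0001 -0.    ] rows 4.656215543557816 grip 0.024959555034493874 F [-1.3 -1.   5.3]
```

View pics/w20c.png

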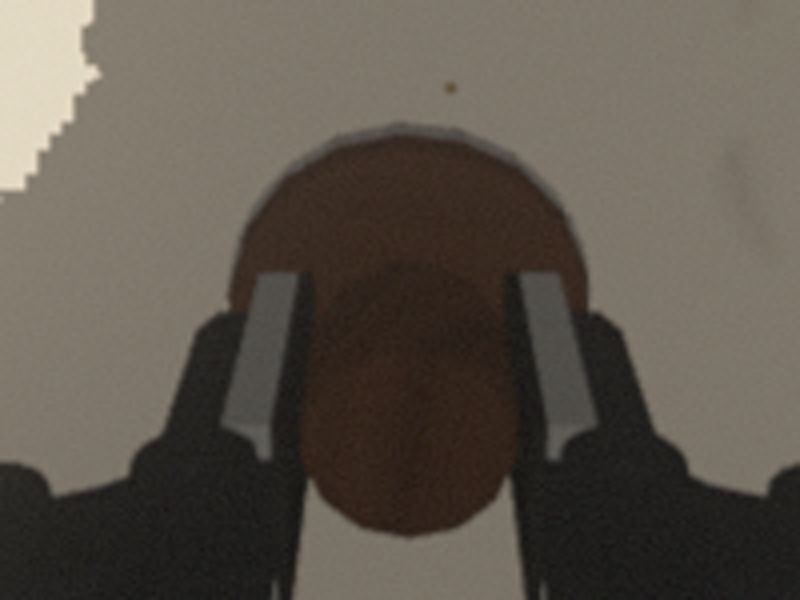

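>>> jog_arm(
  deltas=[0,0,-0.005,0,0,0,1,0,0,-0.02,0,0,0,1,0,0,-0.05,0,0,0,1,0,0,-0.09,0,0,0,1,0,0,-0.13,0,0,0,1,0,0,-0.17,0,0,0,1,0,0,-0.205,0,0,0,1,0,0,-0.23,0,0,0,1,0,0,-0.242,0,0,0,1,0,0,-0.245,0,0,0,1,0,0,-0.245,0,0,0,1],
)

```text
time_s: 23.62
position: [0.4381, -0.1576, 0.1989]
tool_rot: [[-1.0, -0.0, -0.0], [-0.0, 1.0, 0.0], [0.0, 0.0, -1.0]]
ft_force: [0.7, 0.2, -1.2]
grip_width: 0.0248
```

```bash
python3 -c "
from h import *
go([.4452,.2651,.2])
s=env.observe();im=eyes.get_image('wrist');cv2.imwrite('pics/w21.png',im[:,:,::-1]);np.savez('w21.npz',R=s['tool_rot'],p=s['position'])
im=eyes.get_image('side');cv2.imwrite('pics/s21.png',im[:,:,::-1]);crop('','pics/s21.png',200,80,220,200,3,'pics/s21c.png')
"
```

```text
t 23.62 pos [ 0.4381 -0.1576  0.1989] delta [-0.0094  0.5635 -0.0013] [ 0.0001 -0.0001  0.    ] rows 10.137168042354853 grip 0.024805478483968118 F [ 0.7  0.2 -1.2]
```

View pics/w21.png

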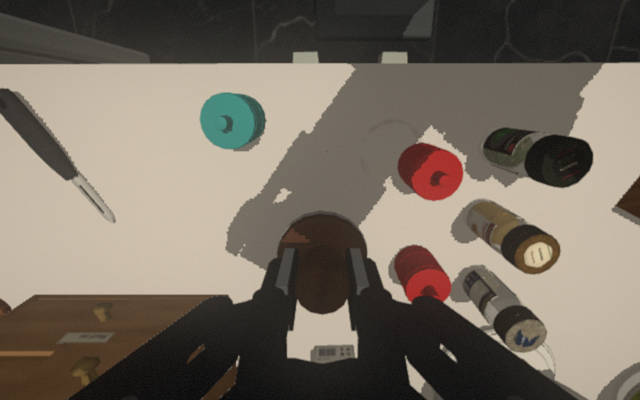

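View pics/s21c.png

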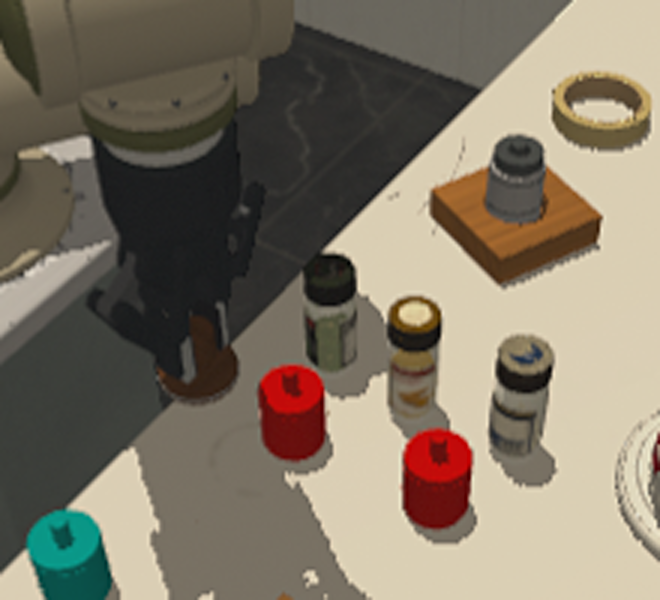

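The lid hangs level and lifted; the body and ring stand in the stand, and the jars are untouched. Carrying on across the row.

>>> jog_arm(
  deltas=[0,0.015,0,0,0,0,1,-0.001,0.05,0,0,0,0,1,-0.002,0.1,0,0,0,0,1,-0.003,0.15,0,0,0,0,1,-0.004,0.2,0,0,0,0,1,-0.005,0.25,0,0,0,0,1,-0.006,0.3,0,0,0,0,1,-0.007,0.35,0,0,0,0,1,-0.008,0.4,0,0,0,0,1,-0.009,0.45,0,0,0,0,1,-0.0092,0.49,0,0,0,0,1,-0.0094,0.52,0,0,0,0,1],
)

```text
time_s: 24.72
position: [0.444, 0.2353, 0.1983]
tool_rot: [[-1.0, -0.002, -0.002], [-0.002, 1.0, -0.0], [0.002, -0.0, -1.0]]
ft_force: [0.7, -0.1, -0.2]
grip_width: 0.0247
```

>>> jog_arm(
  deltas=[0,0.02,0,0,0,0,1,0,0.034,0,0,0,0,1,0,0.042,0,0,0,0,1,0,0.0435,0,0,0,0,1,0,0.0435,0,0,0,0,1,0,0.0435,0,0,0,0,1],
)

```text
time_s: 25.22
position: [0.4454, 0.2643, 0.1992]
tool_rot: [[-1.0, 0.001, -0.0], [0.001, 1.0, -0.0], [0.0, -0.0, -1.0]]
ft_force: [0.1, 0.3, -1.2]
grip_width: 0.0246
```

```bash
python3 -c "
from h import *
go([.4452,.2651,.1218])
s=env.observe();im=eyes.get_image('wrist');cv2.imwrite('pics/w22.png',im[:,:,::-1]);np.savez('w22.npz',R=s['tool_rot'],p=s['position'])
crop('','pics/w22.png',220,100,200,150,4,'pics/w22c.png')
print(s['qvel'])
"
```

```text
t 25.22 pos [0.4454 0.2643 0.1992] delta [0.0002 0.0012 0.1032] [-0.0001 -0.0001 -0.0003] rows 1.8562255283148974 grip 0.02463463163988044 F [ 0.1  0.3 -1.2]
[-0.37338071 -0.12786597 -0.02244733  0.03893666 -0.00981892  0.09434738]
```

View pics/w22.png

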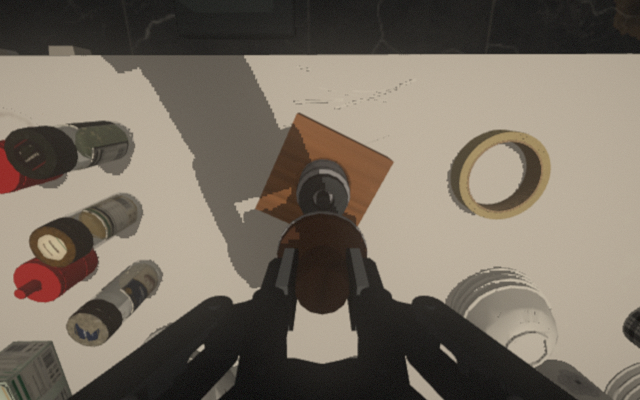

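```bash
python3 -c "
from h import *
z=np.load('w20.npz');p=cam('wrist',dict(tool_rot=z['R'],position=z['p']))
f=lambda c:(np.array(c,float)+.5)/4-.5+[220,180]
print('disc near edge rel tool',onplane(p,f([(410,137)]),.012)-z['p'],'knob far/ near',onplane(p,f([(410,535)]),.042)-z['p'])
print('knob sides',onplane(p,f([(302,430),(518,430)]),.042)-z['p'])
im=cv2.imread('pics/w22.png')[160:230,280:370].astype(float)
im=np.clip(im*2.,0,255);cv2.imwrite('pics/w22e.png',cv2.resize(im.astype(np.uint8),None,fx=8,fy=8,interpolation=cv2.INTER_CUBIC))
"
```

```text
disc near edge rel tool [[-0.02609875 -0.00037784 -0.0038397 ]] knob far/ near [[ 0.01175732 -0.00040583  0.0261603 ]]
knob sides [[-0.00233031 -0.01248846  0.0261603 ]
 [-0.00232319  0.01167538  0.0261603 ]]
```

View pics/w22e.png

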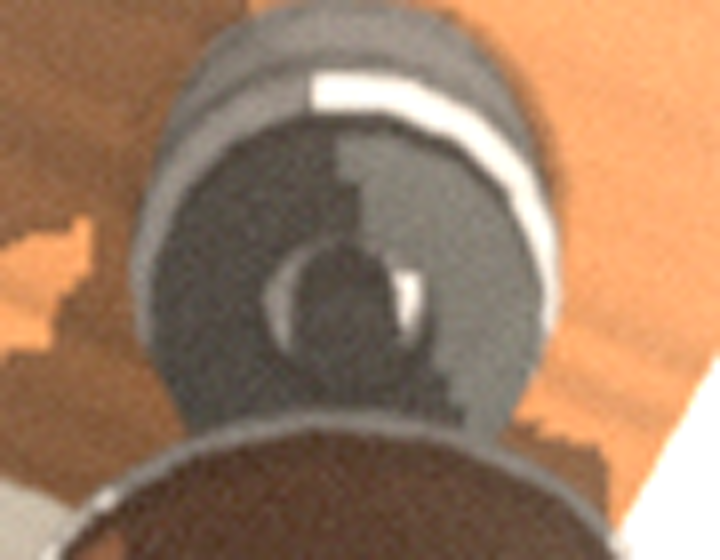

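```bash
python3 -c "
from h import *
z=np.load('w22.npz');p=cam('wrist',dict(tool_rot=z['R'],position=z['p']))
print('tip rel tool',onplane(p,[(322.4,200.1)],.096)-z['p'])
X=onplane(p,[(280+150/8,160+290/8),(280+550/8,160+290/8),(280+345/8,160+115/8)],.09)-z['p'];print('ring',X)
"
```

```text
tip rel tool [[-1.64606967e-03 -3.42395310e-05 -1.03199830e-01]]
ring [[-0.00326317 -0.02061359 -0.10919983]
 [-0.00321203  0.02292124 -0.10919983]
 [-0.02269645  0.00060524 -0.10919983]]
```

>>> jog_arm(
  deltas=[0,0.0006,0.015,0,0,0,1,0,0.0006,0.04,0,0,0,1,0,0.0006,0.065,0,0,0,1,0,0.0006,0.082,0,0,0,1,0,0.0006,0.093,0,0,0,1,0,0.0006,0.099,0,0,0,1,0,0.0006,0.102,0,0,0,1,0,0.0006,0.102,0,0,0,1,0,0.0006,0.102,0,0,0,1,0,0.0006,0.102,0,0,0,1,0,0.0006,0.102,0,0,0,1],
)

```text
time_s: 26.18
position: [0.4456, 0.2654, 0.1233]
tool_rot: [[-1.0, -0.0, 0.001], [-0.0, 1.0, 0.0], [-0.001, 0.0, -1.0]]
ft_force: [0.2, -0.0, -0.4]
grip_width: 0.0246
```

```bash
python3 -c "
from h import *
go([.4452,.2651,.1222])
s=env.observe();print(s['qvel'],np.round(s['tool_rot'],4))
for n in ['wrist','side','top']:
  im=eyes.get_image(n);cv2.imwrite('pics/%s23.png'%n,im[:,:,::-1])
crop('','pics/wrist23.png',220,130,200,150,4,'pics/w23c.png')
crop('','pics/side23.png',330,70,100,100,6,'pics/s23c.png')
"
```

```text
t 26.18 pos [0.4456 0.2654 0.1233] delta [ 0.0005 -0.0005  0.0015] [0.0001 0.0003 0.    ] rows 0.029845321952151897 grip 0.024628037908943995 F [ 0.2 -0.  -0.4]
[-0.03640571  0.20644222  0.13875552  0.07589725 -0.11433055 -0.03128658] [[-1.e+00 -0.e+00  1.e-03]
 [-0.e+00  1.e+00  3.e-04]
 [-1.e-03  3.e-04 -1.e+00]]
```

View pics/s23c.png

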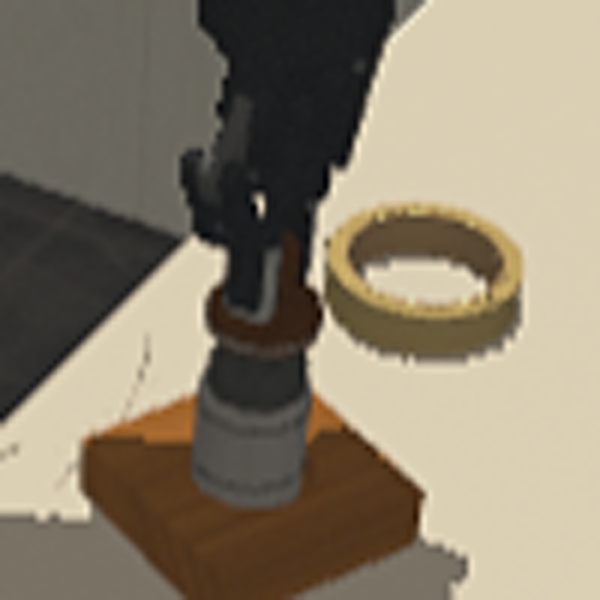

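View pics/w23c.png

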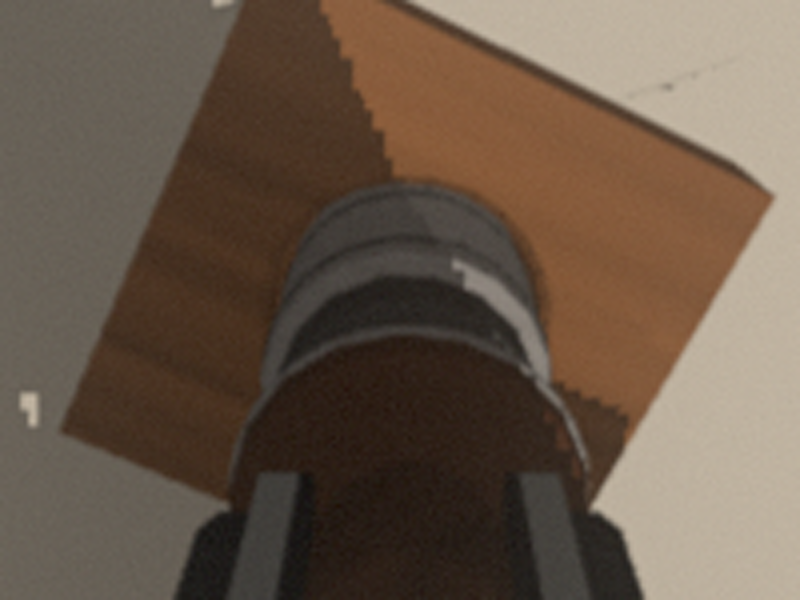

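View pics/top23.png

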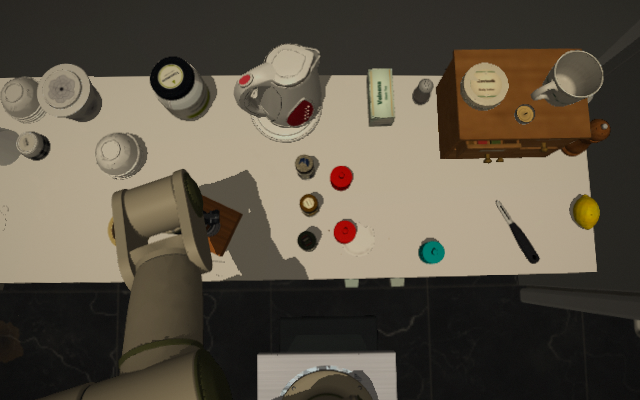

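```bash
python3 -c "
from h import *
s=cam('side');a=np.linspace(0,6.283,72)
for z in (.1,.1075,.115):
  P=proj(s,np.c_[.445+.025*np.cos(a),.265+.025*np.sin(a),0*a+z]);print(z,(P.min(0)-[330,70])*6,(P.max(0)-[330,70])*6)
P=proj(s,np.c_[.445+.022*np.cos(a),.265+.022*np.sin(a),0*a+.09]);print('ring top',(P.min(0)-[330,70])*6,(P.max(0)-[330,70])*6)
go([.4452,.2651,.1222])
"
```

```text
0.1 [199.42159832 302.18937419] [316.0194584  373.06059262]
0.1075 [200.61665383 288.05863932] [317.80028476 358.82925631]
0.115 [201.82325929 273.78956895] [319.59838969 344.45373724]
ring top [204.78028531 324.95401816] [306.70284493 387.42753547]
t 26.33 pos [0.4454 0.2654 0.1231] delta [ 0.0003 -0.0005  0.0012] [0.0001 0.0002 0.    ] rows 0.023015968800735646 grip 0.024832123296990083 F [ 0.  -0.4 -1.4]
```

```bash
python3 -c "
from rig import close_job
print(close_job())"
```

```text
the job is handed in; nothing more can be done
None
```

I put the steel body in the pocket and let it go, then set the spacer ring flat on it round the spindle. The lid went over the jars and is now held level above the spindle tip. I handed the job in at about 26.3 s; no verdict was reported.

**Last checks:**
- **Lid position:** the tool is at (0.4454, 0.2654, 0.1231), level to about 0.1°. That puts the underside about 11 mm above the tip. The side view, projected, agreed on the height to within about 1 mm.
- **Centring:** the wrist camera put the lid axis within about 1 mm of the spindle. It was measured from above, before the final descent. In the side view the lid sat about 2 mm to one side of its predicted place, which is within the calibration error.
- **Body, ring and jars:** the ring looked flat and centred on the body. The jars, the red look-alikes and the turquoise one showed no movement.
- **Disagreements:** the top and wrist cameras differed by about 1–2 mm on where the pocket is, and I followed the wrist camera. With the ring gripped, the fingers read 41.6 mm instead of 44 mm, with no visible effect.

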